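Tidy the hall console: candle row, receipt pile and clip

ROBOT

A 6-joint arm with a two-finger parallel gripper is mounted at the origin on the work surface. World frame = base frame: x ahead of the robot, y to its left, z up, the work surface at z = 0. Lengths are in m, angles in rad, forces in N, time in s.
With the tool pointing down it reaches from about 0.35 to 1 m from the base axis. Payload 7.1 kg.
Tool frame: the origin (TCP) lies midway between the tips of the shut fingers; the grasp point (between the pads) lies 19 mm behind it; z points along the fingers, y is the line along which they close (so a half turn about z gives the same grasp; the last joint's range is limited). The gripper opens to 85 mm and grips with 20 to 120 N. Pads are 22 mm wide; open, the fingers measure 114 mm over their backs; the gripper's body (76 mm by 85 mm) begins 54 mm behind the grasp point. The pads swing forward as they close: fully open they stand 13 mm farther back than shut.
Start: joints at [1.273, 0.423, 1.63, -0, 1.089, -0.019], TCP at [0.172, 0.601, 0.231] pointing down, gripper open.
Joint ranges: [-3, 3], [-0.9, 2.11], [0.09, 2.58], [-1.31, 4.45], [0.11, 2.69], [-2.54, 2.54]. Speed limits (rad/s): [2.39, 2.39, 3.01, 3.14, 3.14, 3.14].

INTERFACE

Orientations are given as a unit quaternion [x, y, z, w].
In Python, from workcell import robot gives the robot as it stands.
- The arm moves only by the tool move_arm, never from a script. Its argument "targets" is a list of rows, each a list of 6 numbers: the shift along the tool's x, y, z each as a share of 150 mm, from -1 to 1, then the turn, a rotation vector about the tool's x, y, z each as a share of 90 degrees, from -1 to 1. In form: [[x, y, z, wx, wy, wz], ...]. A call has 1 to 8 rows; each row is the pose to reach, as a shift and turn from the pose commanded when the call began, along the tool's axes at that moment; what a row does not reach only later rows make up. A row lasts 1/10 s, in which the tool goes at most 50 mm and 8.59 degrees, less where a joint would pass 70% of its speed; a pose out of reach is approached as far as the arm can. A call with a number of a shift or a turn outside -1 to 1 is refused whole. A call with a gripper value outside its range is refused whole. "gripper" is the opening, from 0 (shut) to 1 (fully open), set as the call begins (left out, the last holds). The fingers move at their own pace and stop on an object; the grip force is fixed at half the most. Time passes only in rows, so rows that repeat a pose let the fingers close. It gives the time, the measured TCP pose, the force, the opening and the grip force at its end, in the units of the state.
- robot.observe(): the state, without advancing time (a new reading comes with each control period).
- robot.read_camera(name): name is "side" or "top"; returns the picture (480x640x3 uint8, red, green, blue); there is no depth.
- robot.camera_params(name): a dict with "fx", "fy", "cx", "cy" (pixels), "world_to_cam" (4x4, takes a point from world to camera coordinates). Camera axes: x right, y up, looking along -z (the intrinsics and any distortion apply to the point x, -y, -z); pixel columns grow to the right and rows downward; lengths in m; the calibration is good to about 2 mm. A picture is of the moment at which its call begins. camera_params takes no time and is no camera call.
- robot.hand_in(): hands the job in; it is judged then, once.
The state is a dict: "time_s": time; "qpos": joint angles; "qd": joint speeds; "effort": joint torques, N m; "position": TCP position; "tool_rot": TCP orientation; "contact_force": force on the tool from outside, world axes, zero at the start; "ft_torque": the same for the moment, N m; "gripper_width": finger opening in m; "grip_force": force on a finger pad.
Only numpy, scipy, OpenCV 4.12 (cv2) and the standard library are available. Lean on these libraries where they do the work, as an engineer would, in place of code of your own. Each camera call takes 0.05 s, during which the arm holds its last target. There are 200 camera calls.

TASK

Tidy the hall console: without lifting or tipping them, nudge the candle holders over the wood into a straight, even row, each square and flush against the long bar of the L-shaped rail and centred on a brass stud, filling the places from the corner with none skipped. Stack all the receipt books squarely in one pile in the middle of the organiser's top deck, lengthwise with it, and when the pile is complete lay the blue clip flat on its foot on the middle of the pile. Leave the key dish, bird and bottle opener where they are, and put right anything that gets knocked meanwhile.

Things in the scene. Friction and masses are not known exactly. Their poses are not given: they have to be found in the camera images.
- rail: Fixed dark steel L-shaped rail on the console, 12 mm high. Origin: underside of the long bar's middle. Long bar: x = -6 to 6 mm, y = -185 to 182 mm, front face towards the robot (-x). At its +y end (robot's left) a return bar runs to x = -72 mm, inner face at y = 172 mm: the corner. Brass studs on the long bar at y = 135, 45, -45, -135 mm.
- organiser: Fixed aluminium two-tier organiser, 150 mm (its x) by 110 mm (its y). Its open top deck is 60 mm above the console, with a lip 6 mm high and 3 mm thick at each x end only; the y sides are open. Old paper lies in the lower tier. Origin: centre of its underside.
- deck (a point): Centre of the upper surface of the organiser's top deck, where the pile belongs.
- place0 (a point): Place 1 of the row, counted from the corner: point on the console in front of a stud, where the centre of a holder's underside lies when it touches the long bar (39 mm in front of the bar's centre line, stud y = +135 mm).
- place1 (a point): Place 2 of the row, counted from the corner: point on the console in front of a stud, where the centre of a holder's underside lies when it touches the long bar (39 mm in front of the bar's centre line, stud y = +45 mm).
- place2 (a point): Place 3 of the row, counted from the corner: point on the console in front of a stud, where the centre of a holder's underside lies when it touches the long bar (39 mm in front of the bar's centre line, stud y = -45 mm).
- place3 (a point): Place 4 of the row, counted from the corner: point on the console in front of a stud, where the centre of a holder's underside lies when it touches the long bar (39 mm in front of the bar's centre line, stud y = -135 mm).
- candle0: Candle holder (3 or 4 alike are present): square wooden base 66 x 66 mm, 14 mm thick, with a solid white square ceramic cup 36 x 36 mm fixed on its middle, square to the base, from 14 to 50 mm height; about 220 g. Rigid. Origin: centre of its underside; x and y along its sides. The cup can be pinched from above to slide the holder.
- candle1: Candle holder (3 or 4 alike are present): square wooden base 66 x 66 mm, 14 mm thick, with a solid white square ceramic cup 36 x 36 mm fixed on its middle, square to the base, from 14 to 50 mm height; about 220 g. Rigid. Origin: centre of its underside; x and y along its sides. The cup can be pinched from above to slide the holder.
- candle2: Candle holder (3 or 4 alike are present): square wooden base 66 x 66 mm, 14 mm thick, with a solid white square ceramic cup 36 x 36 mm fixed on its middle, square to the base, from 14 to 50 mm height; about 220 g. Rigid. Origin: centre of its underside; x and y along its sides. The cup can be pinched from above to slide the holder.
- candle3: Candle holder (3 or 4 alike are present): square wooden base 66 x 66 mm, 14 mm thick, with a solid white square ceramic cup 36 x 36 mm fixed on its middle, square to the base, from 14 to 50 mm height; about 220 g. Rigid. Origin: centre of its underside; x and y along its sides. The cup can be pinched from above to slide the holder.
- book0: Receipt book (2 or 3 alike are present): closed stiff card book, rigid, 110 mm (its x) by 64 mm (its y) by 16 mm thick, cardboard covers with a black spine strip at one short end; about 130 g. Lies flat. Origin: centre of its underside.
- book1: Receipt book (2 or 3 alike are present): closed stiff card book, rigid, 110 mm (its x) by 64 mm (its y) by 16 mm thick, cardboard covers with a black spine strip at one short end; about 130 g. Lies flat. Origin: centre of its underside.
- book2: Receipt book (2 or 3 alike are present): closed stiff card book, rigid, 110 mm (its x) by 64 mm (its y) by 16 mm thick, cardboard covers with a black spine strip at one short end; about 130 g. Lies flat. Origin: centre of its underside.
- clip: Blue plastic receipt clip, holding nothing, rigid: flat foot 80 mm (its x) by 34 mm (its y), 5 mm thick, with a slanting upper jaw as wide as the foot, 28 mm high in all at its -x end; 60 g. Lies on its flat foot. Origin: centre of its underside. Pinch it across its 34 mm width.
- dish: Terracotta key dish, 110 mm across, beyond the rail: leave alone.
- bird: White ceramic bird figurine, 83 mm high, beyond the rail: leave alone.
- opener: Chrome bottle opener, about 125 mm long, lying flat beyond the rail: leave alone.
There are look-alikes about, which are no part of the job. Leave any green look-alike of the candle0 alone. What is shaped like the book0 but red is not meant.

How it is judged:
By the outcome, as a careful person would: the job done as asked, in the order asked, and still so for the second after the job is handed in, with the robot touching nothing.
Of candle0, candle1, candle2, candle3 only 3 to 4 are there at a start; the rules pass over those that are not, and their reading is None.
Of book0, book1, book2 only 2 to 3 are there at a start; the rules pass over those that are not, and their reading is None.
At some moment in a run one of candle0, candle1, candle2, candle3 may be knocked a few centimetres aside while the robot is not near it.
It also fails if it takes over 210 s, if anything falls off the work surface, if the arm or the gripper's body presses on something with over 40 N, if the wrist force passes 120 N, or if a joint passes its speed limit or range.

## Working session

There is one attempt and no reset: what is moved stays moved. The work goes in short steps, Python scripts to look and compute and a tool call to move; the robot and the scene stay as the last step left them, time stands still between calls to the robot, and variables do not carry over. Pictures are saved under pics/ and viewed, at most 14 in all, crops included, and the job is handed in when it is done.

Besides the shell and the picture viewer there is one more tool, called after "Emit:" as name(argument=value, ...), one argument or row to a line, values as JSON. move_arm: Moves the arm, as the interface text tells. Shift numbers are shares of 150 mm and turn numbers shares of 90 degrees, none past 1 either way. Its arguments: {"type":"object","properties":{"targets":{"type":"array","items":{"type":"array","items":{"type":"number","minimum":-1,"maximum":1}}},"gripper":{"type":"number"}},"required":["targets"]}

```bash
ls; mkdir -p pics; python3 - <<'E'
from workcell import robot
import cv2
for n in("top","side"):
    cv2.imwrite(f"pics/{n}0.png",robot.read_camera(n)[:,:,::-1]); print(robot.camera_params(n))
print(robot.observe())
E
```

```text
pics
{'fx': 512.9005159529629, 'fy': 512.9005159529629, 'cx': 317.24033718822864, 'cy': 248.90339159220056, 'world_to_cam': array([[-0.02624296, -0.99952483, -0.01616872,  0.05988243],
       [ 0.99505065, -0.02766935,  0.09543907, -0.57958511],
       [-0.0958411 , -0.01358409,  0.99530395, -1.16949833],
       [ 0.        ,  0.        ,  0.        ,  1.        ]])}
{'fx': 584.7039838434081, 'fy': 584.7039838434081, 'cx': 325.76731999474146, 'cy': 243.05861131365282, 'world_to_cam': array([[ 0.92759948, -0.37356333,  0.00310609, -0.52128769],
       [ 0.25238619,  0.63278983,  0.73203705, -0.21718352],
       [-0.27542771, -0.67825325,  0.68125774, -1.1427653 ],
       [ 0.        ,  0.        ,  0.        ,  1.        ]])}
{'time_s': 0.1, 'qpos': array([ 1.27299420e+00,  4.23798406e-01,  1.63059900e+00,  6.45986138e-06,
        1.08859714e+00, -1.89856060e-02]), 'qd': array([-0.00105466, -0.00052117, -0.00063935,  0.00062668,  0.00147885,
       -0.00153938]), 'effort': array([ 6.61568174e-04, -5.58424795e+01, -2.82445264e+01,  2.08082656e-05,
        3.01948588e-03, -7.87540017e-06]), 'position': array([0.1718331 , 0.60040725, 0.23060793]), 'tool_rot': array([ 1.38958592e-01,  9.90297944e-01, -6.91722470e-04, -1.13387019e-04]), 'contact_force': array([-0.36838383,  1.16885221, -0.73160383]), 'ft_torque': array([ 0.06284833, -0.02907661,  0.03612786]), 'grip_force': 0.0, 'gripper_width': 0.08525911284905714}
```

View pics/top0.png

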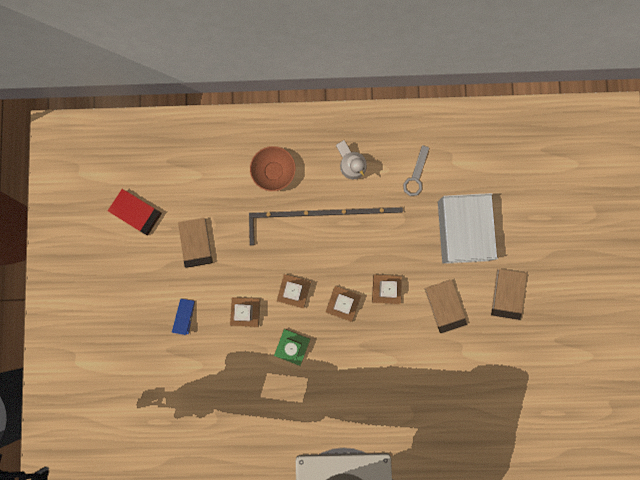

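View pics/side0.png

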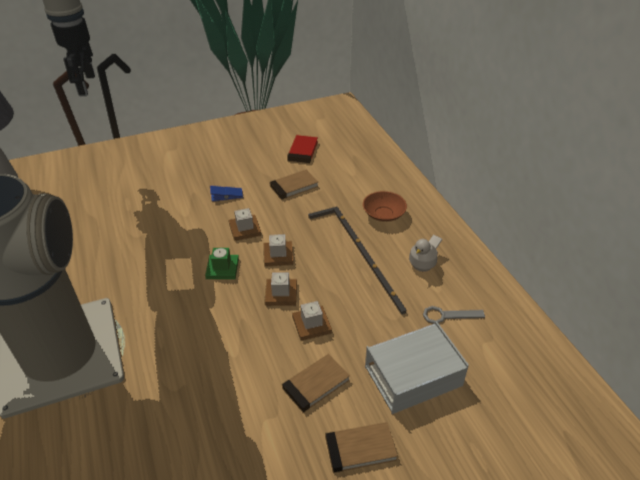

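```bash
cat > h.py <<'E'
import numpy as np, cv2, json
from scipy.optimize import differential_evolution, minimize
from scipy.ndimage import map_coordinates
from scipy.spatial.transform import Rotation as R
from workcell import robot
P={n:robot.camera_params(n) for n in("top","side")}
def proj(n,p):
    c=P[n]; M=c["world_to_cam"]; q=np.asarray(p)@M[:3,:3].T+M[:3,3]
    return np.stack([c["cx"]+c["fx"]*q[:,0]/-q[:,2], c["cy"]+c["fy"]*-q[:,1]/-q[:,2]],1)
def unproj(n,uv,z):
    c=P[n]; M=c["world_to_cam"]; d=np.array([(uv[0]-c["cx"])/c["fx"],-(uv[1]-c["cy"])/c["fy"],-1])
    o=-M[:3,:3].T@M[:3,3]; d=M[:3,:3].T@d; return o+d*(z-o[2])/d[2]
def grab(tag):
    G={}
    for n in P:
        im=robot.read_camera(n); cv2.imwrite(f"pics/{n}_{tag}.png",im[:,:,::-1]); G[n]=grad(im)
    return G
def grad(im):
    f=cv2.GaussianBlur(im.astype(np.float32),(0,0),1.0)
    return np.clip(cv2.Sobel(f,-1,1,0)/8,-12,12),np.clip(cv2.Sobel(f,-1,0,1)/8,-12,12)
def load(tag): return {n:grad(cv2.imread(f"pics/{n}_{tag}.png")) for n in P}
def rect(x0,x1,y0,y1,z): return np.array([[x0,y0,z],[x1,y0,z],[x1,y1,z],[x0,y1,z]])
def box(x0,x1,y0,y1,z0,z1): return np.vstack([rect(x0,x1,y0,y1,z0),rect(x0,x1,y0,y1,z1)])
# model: (boxes for hull contours, polygons on top)
B=lambda sx,sy,z0,z1:box(-sx/2,sx/2,-sy/2,sy/2,z0,z1)
T=lambda sx,sy,z:rect(-sx/2,sx/2,-sy/2,sy/2,z)
MOD={"candle":([B(.066,.066,0,.014)],[T(.066,.066,.014),T(.036,.036,.05)]),
 "book":([B(.11,.064,0,.016)],[T(.11,.064,.016)]),
 "clip":([B(.08,.034,0,.005)],[]),
 "org":([],[T(.15,.11,.06),rect(-.075,.075,-.055,.055,.066)]),
 "rail":([],[np.array([[6,-185],[6,182],[-72,182],[-72,172],[-6,172],[-6,-185]])])}
MOD["rail"]=([],[np.c_[MOD["rail"][1][0]/1000,np.full(6,.012)]])
def score(G,model,x,y,yaw,z=0,cams=("top","side")):
    c,s=np.cos(yaw),np.sin(yaw); Rz=np.array([[c,-s,0],[s,c,0],[0,0,1]]); t=np.array([x,y,z]); tot=0
    for n in cams:
        polys=[proj(n,p@Rz.T+t) for p in MOD[model][1]]
        polys+=[cv2.convexHull(proj(n,b@Rz.T+t).astype(np.float32))[:,0] for b in MOD[model][0]]
        v=[];w=[]
        for q in polys:
            for a,b in zip(q,np.roll(q,-1,0)):
                L=np.hypot(*(b-a)); k=max(int(L),2); e=(b-a)/max(L,1e-6)
                pts=a+(b-a)*((np.arange(k)+.5)/k)[:,None]
                ij=np.stack([pts[:,1],pts[:,0]])
                g=sum(np.abs(map_coordinates(G[n][0][:,:,ch],ij,order=1)*-e[1]+map_coordinates(G[n][1][:,:,ch],ij,order=1)*e[0]) for ch in range(3))
                v.append(g)
        tot+=np.concatenate(v).mean()
    return tot
def fit(G,model,x,y,yaw,z=0,r=.012,ry=.25,cams=("top","side")):
    f=lambda p:-score(G,model,*p,z=z,cams=cams)
    d=differential_evolution(f,[(x-r,x+r),(y-r,y+r),(yaw-ry,yaw+ry)],popsize=12,maxiter=25,seed=1,tol=1e-4)
    return d.x,-d.fun
E
cat > m0.py <<'E'
from h import *
G=load(0)
W=lambda u,z:unproj("top",u,z)
r2=np.pi/2
I=dict(c0=("candle",(242,312),.05,0),c1=("candle",(293,290),.05,-.2),c2=("candle",(344,303),.05,-.4),c3=("candle",(389,289),.05,0),
 bL=("book",(196,240),.016,.1),bM=("book",(446,304),.016,.3),bR=("book",(509,293),.016,-.1),
 clip=("clip",(183,317),.01,-.2),org=("org",(468,228),.06,0.05),rail=("rail",(325,212),.012,.04))
for k,(m,u,z,yaw) in I.items():
    w=W(u,z); out=[]
    for cams in (("top","side"),("top",),("side",)):
        p,s=fit(G,m,w[0],w[1],yaw,r=.02,ry=.5 if m!="rail" else .15,cams=cams); out.append(np.r_[np.round(p[:2]*1000,1),round(np.degrees(p[2]),1),round(s,1)])
    print(k,*out)
E
time python3 m0.py
```

```text
[ WARN:0@0.287] global loadsave.cpp:275 findDecoder imread_('pics/top_0.png'): can't open/read file: check file path/integrity
Traceback (most recent call last):
  File "m0.py", line 2, in <module>
    G=load(0)
  File "h.py", line 21, in load
    def load(tag): return {n:grad(cv2.imread(f"pics/{n}_{tag}.png")) for n in P}
                             ~~~~^^^^^^^^^^^^^^^^^^^^^^^^^^^^^^^^^^^
  File "h.py", line 19, in grad
    f=cv2.GaussianBlur(im.astype(np.float32),(0,0),1.0)
                       ^^^^^^^^^
AttributeError: 'NoneType' object has no attribute 'astype'

real	0m0.409s
user	0m0.880s
sys	0m0.088s
```

```bash
cp pics/top0.png pics/top_0.png; cp pics/side0.png pics/side_0.png; time python3 m0.py
```

```text
c0 [439.8 217.8  -4.6  60.9] [440.2 218.   -4.5  32.9] [438.9 217.5  -4.6  28.6]
c1 [486.5 102.5 -16.1  56.7] [486.7 102.5 -16.7  32.1] [485.9 102.3 -15.1  24.8]
c2 [453.9 -12.4 -21.9  56.6] [453.9 -12.6 -22.5  32.9] [453.9 -12.5 -21.2  23.7]
c3 [ 484.5 -115.5   -4.7   52.9] [ 485.  -115.5   -4.5   30.8] [ 483.5 -115.7   -5.7   23.1]
bL [605.6 336.8   9.   49.9] [606.  336.8   9.1  28. ] [604.8 336.6   7.7  22.2]
bM [ 440.1 -250.2   16.6   49.4] [ 441.  -249.9   16.6   27.5] [ 439.3 -250.8   16.4   22.7]
bR [ 466.7 -397.8  -10.3   41. ] [ 466.7 -403.1  -11.1   25.5] [ 465.7 -398.2  -10.2   20.5]
clip [432.1        365.5        -13.1         51.90000153] [431.9        365.3        -13.4         31.60000038] [436.         383.3        -25.3         21.60000038]
org [ 619.8 -303.     1.5   58.8] [ 618.3 -302.3    1.7   29.5] [ 619.9 -303.3    1.5   29.8]
rail [6.682e+02 2.450e+01 4.000e-01 6.460e+01] [6.694e+02 2.180e+01 5.000e-01 3.330e+01] [6.675e+02 2.740e+01 4.000e-01 3.360e+01]
real	0m23.060s
user	0m30.405s
sys	0m0.067s
```

```bash
cat >> h.py <<'E'
def draw(n,tag,objs,crop,out,scale=2):
    u0,v0,u1,v1=crop; im=cv2.imread(f"pics/{n}_{tag}.png")[v0:v1,u0:u1]
    im=cv2.resize(im,None,fx=scale,fy=scale,interpolation=cv2.INTER_CUBIC)
    for m,x,y,yaw,z in objs:
        Rz=R.from_euler("z",yaw,degrees=True).as_matrix(); t=np.array([x/1000,y/1000,z/1000])
        for p in MOD[m][1]+[b for b in MOD[m][0]][:1]:
            q=proj(n,p@Rz.T+t)
            if len(p)==8: q=q[:4]
            cv2.polylines(im,[np.int32(np.round(((q-[u0,v0])+.5)*scale*8))],True,(255,0,255),1,cv2.LINE_AA,3)
        if m=="rail":
            for sy in(.135,.045,-.045,-.135):
                q=proj(n,np.array([[0,sy,.012]])@Rz.T+t)[0]; cv2.circle(im,tuple(int(a) for a in (q-[u0,v0]+.5)*scale),2,(0,255,0),-1)
    cv2.imwrite(f"pics/{out}.png",im)
E
python3 - <<'E'
from h import *
G=load(0)
for cams in (("top","side"),("top",),("side",)):
  for r in (.012,.02):
    p,s=fit(G,"rail",.668,.024,.008,r=r,ry=.03,cams=cams); print(cams,p,s)
O=[("rail",668.2,24.5,.45,0),("org",619.5,-303,1.5,0),("book",466.7,-397.8,-10.3,0),("book",440.1,-250.2,16.6,0),("book",605.6,336.8,9,0),("candle",439.8,217.8,-4.6,0)]
draw("top",0,O,(160,180,540,340),"ov0")
E
```

```text
('top', 'side') [0.66824114 0.02453878 0.00700928] 64.5760440604027
('top', 'side') [0.66825237 0.02445618 0.00672694] 64.57673683225345
('top',) [0.66941938 0.02180511 0.00891031] 33.303028993775904
('top',) [0.66941644 0.02177709 0.00889474] 33.30309855298571
('side',) [0.66750707 0.02738897 0.00756494] 33.590015984424205
('side',) [0.66750487 0.02738773 0.00760683] 33.589916207246944
```

View pics/ov0.png

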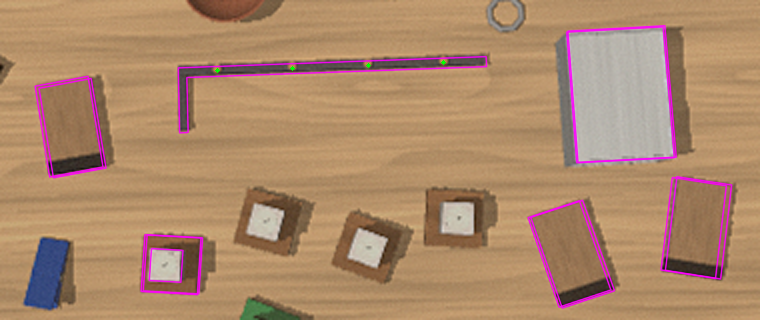

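```bash
cat >> h.py <<'E'
def pose(x,y,z,psi):
    # tool y axis at angle psi (deg) in world, z down
    a=np.radians(psi); Y=np.array([np.cos(a),np.sin(a),0]); Z=np.array([0,0,-1.]); return np.array([x,y,z])/1000,R.from_matrix(np.stack([np.cross(Y,Z),Y,Z],1))
def plan(*wps,start=None):
    s=robot.observe(); p0,R0=s["position"],R.from_quat(s["tool_rot"])
    Y=R0.as_matrix()[:,1]; print("at",np.round(p0*1000,1),round(np.degrees(np.arctan2(Y[1],Y[0])),1),"t",s["time_s"])
    for w in wps:
        p1,R1=pose(*w); d=R0.inv().apply(p1-p0)/.15; r=(R0.inv()*R1).as_rotvec()/(np.pi/2)
        print(w,np.round(np.r_[d,r],3).tolist(),"rows",int(max(np.ceil(np.linalg.norm(d)*3),np.ceil(np.linalg.norm(r)*10.5)))); p0,R0=p1,R1
E
python3 - <<'E'
from h import *
plan((250,520,180,99),(380,430,160,99),(510,370,140,99),(605.6,336.8,110,99),(605.6,336.8,-3,99))
E
```

```text
at [171.8 600.4 230.6] 74.0 t 0.1
(250, 520, 180, 99) [-0.649, -0.371, 0.338, -0.001, -0.0, -0.278] rows 3
(380, 430, 160, 99) [-0.762, -0.728, 0.133, 0.0, 0.0, 0.0] rows 4
(510, 370, 140, 99) [-0.793, -0.531, 0.133, 0.0, 0.0, 0.0] rows 3
(605.6, 336.8, 110, 99) [-0.595, -0.318, 0.2, 0.0, 0.0, 0.0] rows 3
(605.6, 336.8, -3, 99) [0.0, 0.0, 0.753, 0.0, 0.0, 0.0] rows 3
```

Emit:
move_arm(
  targets=[
    [-0.649,-0.371,0.338,0,0,-0.278],
    [-0.649,-0.371,0.338,0,0,-0.278],
    [-0.649,-0.371,0.338,0,0,-0.278],
    [-0.649,-0.371,0.338,0,0,-0.278],
    [-0.649,-0.371,0.338,0,0,-0.278],
  ],
  gripper=1,
)

```text
time_s: 0.6
position: [0.2504, 0.5206, 0.1805]
tool_rot: [-0.077, 0.997, -0.0, -0.0]
contact_force: [-0.6, -0.1, 0.4]
gripper_width: 0.0855
grip_force: 0.0
```

Emit:
move_arm(
  targets=[
    [-0.762,-0.728,0.133,0,0,0],
    [-0.762,-0.728,0.133,0,0,0],
    [-0.762,-0.728,0.133,0,0,0],
    [-0.762,-0.728,0.133,0,0,0],
    [-0.762,-0.728,0.133,0,0,0],
  ],
)

```text
time_s: 1.1
position: [0.3812, 0.4311, 0.161]
tool_rot: [-0.077, 0.997, 0.0, 0.0]
contact_force: [-1.4, 1.3, -0.1]
gripper_width: 0.0861
grip_force: 0.0
```

Emit:
move_arm(
  targets=[
    [-0.793,-0.531,0.133,0,0,0],
    [-0.793,-0.531,0.133,0,0,0],
    [-0.793,-0.531,0.133,0,0,0],
    [-0.793,-0.531,0.133,0,0,0],
    [-0.793,-0.531,0.133,0,0,0],
  ],
)

```text
time_s: 1.6
position: [0.5098, 0.3721, 0.1408]
tool_rot: [-0.078, 0.997, 0.0, -0.0]
contact_force: [-0.1, -0.0, 0.6]
gripper_width: 0.0853
grip_force: 0.0
```

Emit:
move_arm(
  targets=[
    [-0.595,-0.318,0.2,0,0,0],
    [-0.595,-0.318,0.2,0,0,0],
    [-0.595,-0.318,0.2,0,0,0],
    [-0.595,-0.318,0.2,0,0,0],
    [-0.595,-0.318,0.2,0,0,0],
    [-0.595,-0.318,0.2,0,0,0],
  ],
)

```text
time_s: 2.2
position: [0.6042, 0.3392, 0.1114]
tool_rot: [-0.08, 0.997, 0.0, -0.0]
contact_force: [-0.4, -0.7, -0.4]
gripper_width: 0.0858
grip_force: 0.0
```

```bash
python3 - <<'E'
from h import *
plan((605.6,336.8,-3,99))
E
```

```text
at [604.2 339.2 111.4] 99.2 t 2.2
(605.6, 336.8, -3, 99) [-0.007, -0.017, 0.763, 0.0, -0.0, 0.002] rows 3
```

Emit:
move_arm(
  targets=[
    [0,0,0.25,0,0,0],
    [0,0,0.45,0,0,0],
    [0,0,0.58,0,0,0],
    [0,0,0.66,0,0,0],
    [0,0,0.72,0,0,0],
    [0,0,0.753,0,0,0],
    [0,0,0.753,0,0,0],
    [0,0,0.753,0,0,0],
  ],
)

```text
time_s: 3.0
position: [0.6065, 0.3379, -0.0014]
tool_rot: [-0.079, 0.997, 0.0, 0.001]
contact_force: [0.3, -0.3, -0.2]
gripper_width: 0.0849
grip_force: 0.0
```

```bash
python3 - <<'E'
from h import *
for i in range(4):
    s=robot.observe(); print(s["position"],s["contact_force"],s["qd"].max()); robot.read_camera("top")
E
```

```text
[ 0.60653234  0.33794282 -0.00136143] [ 0.2971878  -0.28252567 -0.2277157 ] 0.00034318824869102667
[ 0.6066121   0.33794962 -0.00125303] [ 0.36725296 -0.7409343   0.68183757] 0.0017265413767197256
[ 0.60656501  0.33792889 -0.00126847] [-0.13577984  0.04870106  0.62562589] 0.003132413152782944
[ 0.60649152  0.33788609 -0.00134486] [-0.03915092  0.14884055  0.07868685] 0.004600501866643302
```

Emit:
move_arm(
  targets=[
    [0.006,0,0.01,0,0,0],
    [0.006,0,0.01,0,0,0],
  ],
)

```text
time_s: 3.4
position: [0.6048, 0.3374, -0.0038]
tool_rot: [-0.079, 0.997, -0.0, -0.0]
contact_force: [-0.5, -1.3, -0.4]
gripper_width: 0.0857
grip_force: 0.0
```

Emit:
move_arm(
  targets=[
    [0,0,0,0,0,0],
    [0,0,0,0,0,0],
    [0,0,0,0,0,0],
    [0,0,0,0,0,0],
    [0,0,0,0,0,0],
    [0,0,0,0,0,0],
  ],
  gripper=0,
)

```text
time_s: 4.0
position: [0.6053, 0.3377, -0.0033]
tool_rot: [-0.079, 0.997, 0.0, 0.0]
contact_force: [-0.8, -1.5, 5.9]
gripper_width: 0.0625
grip_force: 67.1
```

Emit:
move_arm(
  targets=[
    [0,0,-0.05,0,0,0],
    [0,0,-0.2,0,0,0],
    [0,0,-0.4,0,0,0],
    [0,0,-0.6,0,0,0],
    [0,0,-0.8,0,0,0],
    [0,0,-0.95,0,0,0],
    [0,0,-0.95,0,0,0],
  ],
)

```text
time_s: 4.7
position: [0.6069, 0.3385, 0.1425]
tool_rot: [-0.079, 0.997, 0.001, 0.003]
contact_force: [0.8, -0.6, -1.3]
gripper_width: 0.0624
grip_force: 66.5
```

```bash
python3 - <<'E'
from h import *
x,y=619.3,-303
plan((600,200,150,95),(590,60,150,92),(590,-80,150,91.5),(610,-220,150,91.5),(x,y,120,91.5),(x,y,58.5,91.5))
E
```

```text
at [606.9 338.5 142.5] 99.0 t 4.7
(600, 200, 150, 95) [0.19, -0.905, -0.053, 0.001, 0.004, 0.045] rows 3
(590, 60, 150, 92) [0.148, -0.924, 0.0, 0.0, 0.0, 0.033] rows 3
(590, -80, 150, 91.5) [0.033, -0.933, 0.0, 0.0, 0.0, 0.006] rows 3
(610, -220, 150, 91.5) [-0.109, -0.937, 0.0, 0.0, 0.0, 0.0] rows 3
(619.3, -303, 120, 91.5) [-0.047, -0.555, 0.2, 0.0, 0.0, 0.0] rows 2
(619.3, -303, 58.5, 91.5) [0.0, 0.0, 0.41, 0.0, 0.0, 0.0] rows 2
```

Emit:
move_arm(
  targets=[
    [0.05,-0.2,-0.05,0,0,0.02],
    [0.1,-0.5,-0.053,0,0,0.045],
    [0.19,-0.8,-0.053,0,0,0.045],
    [0.19,-0.905,-0.053,0,0,0.045],
  ],
)

```text
time_s: 5.1
position: [0.5957, 0.195, 0.1447]
tool_rot: [-0.043, 0.999, -0.001, -0.002]
contact_force: [-0.7, 0.8, -1.4]
gripper_width: 0.0624
grip_force: 66.5
```

Emit:
move_arm(
  targets=[
    [0.05,-0.25,0,0,0,0.01],
    [0.1,-0.5,0,0,0,0.033],
    [0.148,-0.75,0,0,0,0.033],
    [0.148,-0.924,0,0,0,0.033],
  ],
)

```text
time_s: 5.5
position: [0.5866, 0.0571, 0.1453]
tool_rot: [-0.017, 1.0, -0.0, -0.001]
contact_force: [0.6, 0.2, -1.5]
gripper_width: 0.0625
grip_force: 66.5
```

Emit:
move_arm(
  targets=[
    [0.01,-0.25,0,0,0,0],
    [0.02,-0.5,0,0,0,0.006],
    [0.033,-0.75,0,0,0,0.006],
    [0.033,-0.933,0,0,0,0.006],
  ],
)

```text
time_s: 5.9
position: [0.5875, -0.0828, 0.1454]
tool_rot: [-0.013, 1.0, 0.0, -0.001]
contact_force: [0.5, 1.2, -1.8]
gripper_width: 0.0622
grip_force: 66.5
```

Emit:
move_arm(
  targets=[
    [-0.03,-0.25,0,0,0,0],
    [-0.06,-0.5,0,0,0,0],
    [-0.1,-0.75,0,0,0,0],
    [-0.109,-0.937,0,0,0,0],
  ],
)

```text
time_s: 6.3
position: [0.6084, -0.223, 0.1454]
tool_rot: [-0.013, 1.0, 0.0, -0.0]
contact_force: [1.1, -0.2, -0.6]
gripper_width: 0.0626
grip_force: 66.5
```

Emit:
move_arm(
  targets=[
    [-0.03,-0.2,0.05,0,0,0],
    [-0.047,-0.4,0.1,0,0,0],
    [-0.047,-0.5,0.15,0,0,0],
    [-0.047,-0.555,0.2,0,0,0],
    [-0.047,-0.555,0.2,0,0,0],
    [-0.047,-0.555,0.2,0,0,0],
    [-0.047,-0.555,0.2,0,0,0],
  ],
)

```text
time_s: 7.0
position: [0.6176, -0.303, 0.117]
tool_rot: [-0.014, 1.0, 0.0, 0.0]
contact_force: [0.8, -1.1, -1.2]
gripper_width: 0.0627
grip_force: 66.5
```

```bash
python3 - <<'E'
from h import *
x,y=619.3,-303
plan((x,y,63,91.5))
G=grab("d1")
p,s=fit(G,"book",.6193,-.303,.026,z=.1235,r=.012,ry=.06); print(p,s)
for c in(("top",),("side",)): print(c,fit(G,"book",.6193,-.303,.026,z=.1235,r=.012,ry=.06,cams=c)[0])
E
```

```text
at [ 617.6 -303.   117. ] 91.5 t 7.0
(619.3, -303, 63, 91.5) [-0.011, -0.0, 0.36, 0.0, 0.0, 0.001] rows 2
[ 0.61650776 -0.30554797 -0.02944649] 40.28197756367811
('top',) [ 0.61957675 -0.30146781  0.00837577]
('side',) [ 0.61632335 -0.3061916  -0.00882259]
```

Emit:
move_arm(
  targets=[
    [-0.006,0,0.1,0,0,0],
    [-0.011,0,0.2,0,0,0],
    [-0.011,0,0.3,0,0,0],
    [-0.011,0,0.36,0,0,0],
    [-0.011,0,0.38,0,0,0],
    [-0.011,0,0.395,0,0,0],
    [-0.011,0,0.395,0,0,0],
  ],
)

```text
time_s: 7.8
position: [0.6192, -0.3043, 0.0575]
tool_rot: [-0.013, 1.0, -0.0, 0.0]
contact_force: [1.1, 0.1, -1.0]
gripper_width: 0.0628
grip_force: 66.5
```

Emit:
move_arm(
  targets=[
    [0,0,0,0,0,0],
    [0,0,0,0,0,0],
  ],
)

```text
time_s: 8.0
position: [0.6194, -0.3044, 0.0581]
tool_rot: [-0.013, 1.0, -0.0, 0.0]
contact_force: [0.4, 0.8, -1.1]
gripper_width: 0.0623
grip_force: 66.5
```

Emit:
move_arm(
  targets=[
    [0,0.008,0.006,0,0,0],
    [0,0.008,0.006,0,0,0],
    [0,0.008,0.006,0,0,0],
  ],
)

```text
time_s: 8.3
position: [0.619, -0.3028, 0.0567]
tool_rot: [-0.013, 1.0, 0.0, 0.0]
contact_force: [-1.4, 1.0, -0.1]
gripper_width: 0.0624
grip_force: 66.6
```

Emit:
move_arm(
  targets=[
    [0,0,0,0,0,0],
    [0,0,0,0,0,0],
    [0,0,0,0,0,0],
    [0,0,0,0,0,0],
    [0,0,-0.1,0,0,0],
    [0,0,-0.4,0,0,0],
    [0,0,-0.4,0,0,0],
  ],
  gripper=1,
)

```text
time_s: 9.0
position: [0.6227, -0.3048, 0.1236]
tool_rot: [-0.013, 1.0, -0.002, 0.005]
contact_force: [1.4, -1.3, 0.1]
gripper_width: 0.0855
grip_force: 0.0
```

```bash
python3 - <<'E'
from h import *
plan((570,-280,130,100),(440.1,-250.2,110,106.6),(440.1,-250.2,30,106.6),(440.1,-250.2,-3,106.6))
E
```

```text
at [ 622.7 -304.8  123.6] 91.5 t 9.0
(570, -280, 130, 100) [0.347, 0.174, -0.047, -0.004, 0.006, -0.095] rows 2
(440.1, -250.2, 110, 106.6) [0.818, 0.346, 0.133, 0.0, 0.0, -0.073] rows 3
(440.1, -250.2, 30, 106.6) [0.0, 0.0, 0.533, 0.0, 0.0, 0.0] rows 2
(440.1, -250.2, -3, 106.6) [0.0, 0.0, 0.22, 0.0, 0.0, 0.0] rows 1
```

Emit:
move_arm(
  targets=[
    [0.33,0.174,0,0,0,-0.095],
    [0.33,0.174,0,0,0,-0.095],
  ],
)

```text
time_s: 9.2
position: [0.5631, -0.2752, 0.116]
tool_rot: [-0.089, 0.996, 0.002, -0.003]
contact_force: [-0.7, 1.3, -0.3]
gripper_width: 0.0852
grip_force: 0.0
```

Emit:
move_arm(
  targets=[
    [0.3,0.12,0.05,0,0,-0.073],
    [0.6,0.25,0.1,0,0,-0.073],
    [0.818,0.346,0.133,0,0,-0.073],
    [0.818,0.346,0.133,0,0,-0.073],
    [0.818,0.346,0.133,0,0,-0.073],
    [0.818,0.346,0.133,0,0,-0.073],
    [0.818,0.346,0.133,0,0,-0.073],
  ],
)

```text
time_s: 9.9
position: [0.4407, -0.2491, 0.0972]
tool_rot: [-0.144, 0.99, -0.001, 0.001]
contact_force: [-0.4, -0.6, 0.0]
gripper_width: 0.0856
grip_force: 0.0
```

```bash
python3 - <<'E'
from h import *
plan((440.1,-250.2,30,106.6),(440.1,-250.2,-3.5,106.6))
E
```

```text
at [ 440.7 -249.1   97.2] 106.6 t 9.9
(440.1, -250.2, 30, 106.6) [0.006, -0.005, 0.448, -0.001, 0.001, 0.0] rows 2
(440.1, -250.2, -3.5, 106.6) [0.0, 0.0, 0.223, 0.0, 0.0, 0.0] rows 1
```

Emit:
move_arm(
  targets=[
    [0.006,-0.005,0.2,0,0,0],
    [0.006,-0.005,0.4,0,0,0],
    [0.006,-0.005,0.55,0,0,0],
    [0.006,-0.005,0.62,0,0,0],
    [0.006,-0.005,0.671,0,0,0],
    [0.006,-0.005,0.671,0,0,0],
    [0.006,-0.005,0.671,0,0,0],
  ],
)

```text
time_s: 10.6
position: [0.439, -0.2497, -0.0034]
tool_rot: [-0.144, 0.99, -0.0, 0.0]
contact_force: [0.9, -0.4, -0.5]
gripper_width: 0.0853
grip_force: 0.0
```

Emit:
move_arm(
  targets=[
    [0,0,0,0,0,0],
    [0,0,0,0,0,0],
    [0,0,0,0,0,0],
    [0,0,0,0,0,0],
    [0,0,0,0,0,0],
    [0,0,0,0,0,0],
  ],
  gripper=0,
)

```text
time_s: 11.2
position: [0.439, -0.2498, -0.0027]
tool_rot: [-0.144, 0.99, -0.001, 0.001]
contact_force: [-1.8, 0.3, 8.7]
gripper_width: 0.0622
grip_force: 65.0
```

Emit:
move_arm(
  targets=[
    [0,0,-0.05,0,0,0],
    [0,0,-0.2,0,0,0],
    [0,0,-0.4,0,0,0],
    [0,0,-0.6,0,0,0],
    [0,0,-0.8,0,0,0],
    [0,0,-0.9,0,0,0],
    [0,0,-0.9,0,0,0],
    [0,0,-0.9,0,0,0],
  ],
)

```text
time_s: 12.0
position: [0.4382, -0.2493, 0.1312]
tool_rot: [-0.144, 0.99, -0.0, 0.0]
contact_force: [-0.1, 0.7, -1.4]
gripper_width: 0.0622
grip_force: 66.6
```

```bash
python3 - <<'E'
from h import *
x,y=619.3,-303
plan((530,-275,135,99),(x,y,130,91.5))
E
```

```text
at [ 438.2 -249.3  131.2] 106.6 t 12.0
(530, -275, 135, 99) [-0.538, -0.339, -0.025, -0.0, 0.0, 0.084] rows 2
(619.3, -303, 130, 91.5) [-0.559, -0.277, 0.033, 0.0, 0.0, 0.083] rows 2
```

Emit:
move_arm(
  targets=[
    [-0.2,-0.13,0,0,0,0.04],
    [-0.4,-0.26,0,0,0,0.084],
    [-0.538,-0.339,0,0,0,0.084],
  ],
)

```text
time_s: 12.3
position: [0.5315, -0.2754, 0.1296]
tool_rot: [-0.078, 0.997, 0.0, -0.0]
contact_force: [-0.9, -0.1, -0.5]
gripper_width: 0.0624
grip_force: 66.5
```

Emit:
move_arm(
  targets=[
    [-0.2,-0.1,0,0,0,0.04],
    [-0.4,-0.2,0,0,0,0.083],
    [-0.5,-0.25,0,0,0,0.083],
    [-0.559,-0.277,0,0,0,0.083],
    [-0.559,-0.277,0,0,0,0.083],
    [-0.559,-0.277,0,0,0,0.083],
    [-0.559,-0.277,0,0,0,0.083],
  ],
)

```text
time_s: 13.0
position: [0.6183, -0.3025, 0.1305]
tool_rot: [-0.014, 1.0, 0.0, -0.001]
contact_force: [0.2, -0.1, -1.2]
gripper_width: 0.0624
grip_force: 66.5
```

```bash
python3 - <<'E'
from h import *
x,y=618.5,-303
plan((x,y,85,91.5),(x,y,74,91.5))
E
```

```text
at [ 618.3 -302.5  130.5] 91.6 t 13.0
(618.5, -303, 85, 91.5) [-0.002, -0.004, 0.303, 0.001, -0.001, 0.001] rows 1
(618.5, -303, 74, 91.5) [0.0, 0.0, 0.073, 0.0, 0.0, 0.0] rows 1
```

Emit:
move_arm(
  targets=[
    [0,-0.003,0.1,0,0,0],
    [0,-0.003,0.2,0,0,0],
    [0,-0.003,0.3,0,0,0],
    [0,-0.003,0.35,0,0,0],
    [0,-0.003,0.378,0,0,0],
    [0,-0.003,0.378,0,0,0],
    [0,-0.003,0.378,0,0,0],
    [0,-0.003,0.378,0,0,0],
  ],
)

```text
time_s: 13.8
position: [0.6197, -0.3034, 0.0742]
tool_rot: [-0.014, 1.0, -0.0, 0.0]
contact_force: [0.4, 0.7, -1.7]
gripper_width: 0.0626
grip_force: 66.6
```

Small x correction and lower 1 mm, release, then on to the third book.

Emit:
move_arm(
  targets=[
    [0.006,0.002,0.006,0,0,0],
    [0.006,0.002,0.006,0,0,0],
    [0.006,0.002,0.006,0,0,0],
  ],
)

```text
time_s: 14.1
position: [0.6187, -0.3031, 0.0734]
tool_rot: [-0.014, 1.0, -0.0, 0.0]
contact_force: [-0.5, 0.1, -0.1]
gripper_width: 0.0625
grip_force: 66.6
```

Emit:
move_arm(
  targets=[
    [0,0,0,0,0,0],
    [0,0,0,0,0,0],
    [0,0,0,0,0,0],
    [0,0,0,0,0,0],
    [0,0,-0.1,0,0,0],
    [0,0,-0.4,0,0,0],
    [0,0,-0.4,0,0,0],
    [0,0,-0.4,0,0,0],
  ],
  gripper=1,
)

```text
time_s: 14.9
position: [0.6198, -0.3037, 0.1361]
tool_rot: [-0.014, 1.0, -0.001, 0.002]
contact_force: [-0.1, 0.5, -0.3]
gripper_width: 0.0852
grip_force: 0.0
```

Emit:
move_arm(
  targets=[
    [0.3,-0.1,0,0,0,0.1],
    [0.6,-0.3,0,0,0,0.131],
    [0.9,-0.5,0,0,0,0.131],
    [0.98,-0.55,0,0,0,0.131],
    [0.98,-0.55,0,0,0,0.131],
    [0.98,-0.55,0,0,0,0.131],
  ],
)

```text
time_s: 15.5
position: [0.4737, -0.3896, 0.1331]
tool_rot: [0.09, 0.996, 0.0, -0.0]
contact_force: [-0.9, 0.3, 0.3]
gripper_width: 0.0854
grip_force: 0.0
```

```bash
python3 - <<'E'
from h import *
G=grab("b2"); 
for c in(("top","side"),("top",),("side",)):
  print(fit(G,"book",.4667,-.3978,-.18,r=.01,ry=.06,cams=c))
plan((466.7,-397.8,90,79.7),(466.7,-397.8,-3.5,79.7))
draw("top","b2",[("book",619,-303,1.5,76),("book",466.7,-397.8,-10.3,0),("org",619.5,-303,1.5,0)],(380,170,580,340),"ov1",4)
E
```

```text
(array([ 0.46669919, -0.39789764, -0.18173267]), np.float64(43.56234243834619))
(array([ 0.46677334, -0.40225769, -0.16873781]), np.float64(21.989533561153273))
(array([ 0.46569267, -0.39815552, -0.1784306 ]), np.float64(23.172997077812088))
at [ 474.8 -389.   133.2] 79.8 t 15.6
(466.7, -397.8, 90, 79.7) [0.043, -0.068, 0.288, 0.0, 0.0, 0.001] rows 1
(466.7, -397.8, -3.5, 79.7) [0.0, 0.0, 0.623, 0.0, 0.0, 0.0] rows 2
```

View pics/ov1.png

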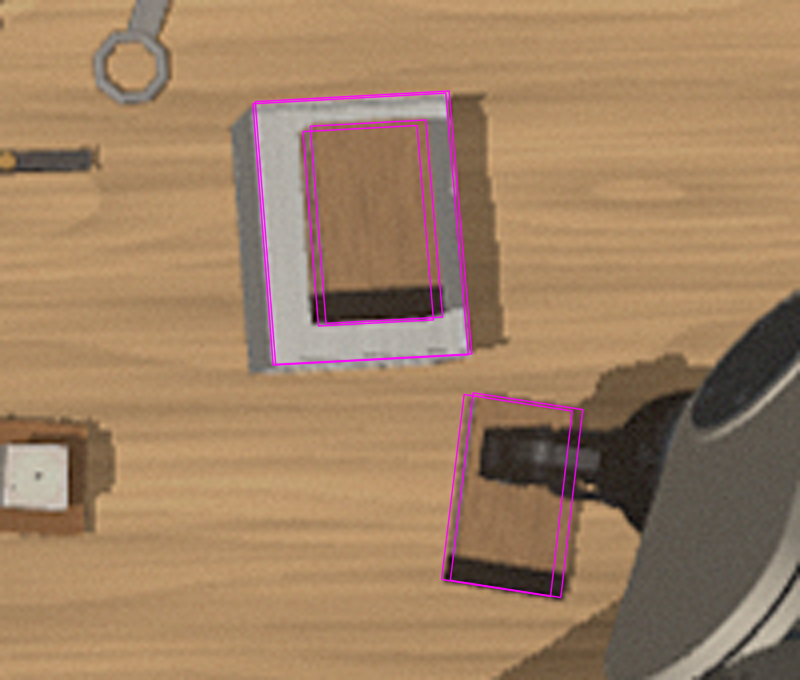

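The crop shows the two-book pile centred on the deck (around pixel 473,226), matching the model outline. The third book sits at about (508,294).

Emit:
move_arm(
  targets=[
    [0.043,-0.068,0.288,0,0,0],
    [0.043,-0.068,0.288,0,0,0],
    [0.043,-0.068,0.288,0,0,0],
    [0.043,-0.068,0.288,0,0,0],
  ],
)

```text
time_s: 16.0
position: [0.4671, -0.3984, 0.0913]
tool_rot: [0.089, 0.996, -0.0, 0.001]
contact_force: [0.5, -0.4, 0.0]
gripper_width: 0.0851
grip_force: 0.0
```

```bash
python3 - <<'E'
from h import *
plan((466.7,-398,-3.5,79.7))
E
```

```text
at [ 467.1 -398.4   91.3] 79.8 t 16.0
(466.7, -398, -3.5, 79.7) [0.004, 0.002, 0.632, -0.0, 0.001, 0.002] rows 2
```

Emit:
move_arm(
  targets=[
    [0.002,0.002,0.2,0,0,0],
    [0.002,0.002,0.4,0,0,0],
    [0.002,0.002,0.52,0,0,0],
    [0.002,0.002,0.6,0,0,0],
    [0.002,0.002,0.632,0,0,0],
    [0.002,0.002,0.632,0,0,0],
    [0.002,0.002,0.632,0,0,0],
  ],
)

```text
time_s: 16.7
position: [0.4662, -0.3987, -0.0037]
tool_rot: [0.089, 0.996, -0.0, 0.001]
contact_force: [-0.2, -0.6, 0.1]
gripper_width: 0.0857
grip_force: 0.0
```

Emit:
move_arm(
  targets=[
    [0,0,0,0,0,0],
    [0,0,0,0,0,0],
    [0,0,0,0,0,0],
    [0,0,0,0,0,0],
    [0,0,0,0,0,0],
    [0,0,0,0,0,0],
  ],
  gripper=0,
)

```text
time_s: 17.3
position: [0.4661, -0.3987, -0.0033]
tool_rot: [0.089, 0.996, -0.001, 0.001]
contact_force: [-0.8, 0.7, 6.2]
gripper_width: 0.0624
grip_force: 66.1
```

Emit:
move_arm(
  targets=[
    [0,0,-0.05,0,0,0],
    [0,0,-0.2,0,0,0],
    [0,0,-0.4,0,0,0],
    [0,0,-0.6,0,0,0],
    [0,0,-0.8,0,0,0],
    [0,0,-0.97,0,0,0],
    [0,0,-0.97,0,0,0],
    [0,0,-0.97,0,0,0],
  ],
)

```text
time_s: 18.1
position: [0.4656, -0.3981, 0.1414]
tool_rot: [0.089, 0.996, -0.0, 0.0]
contact_force: [1.1, 0.1, -1.2]
gripper_width: 0.0627
grip_force: 66.1
```

```bash
python3 - <<'E'
from h import *
x,y=619,-303
plan((540,-360,145,86),(x,y,145,91.5))
E
```

```text
at [ 465.6 -398.1  141.4] 79.8 t 18.1
(540, -360, 145, 86) [-0.443, 0.338, -0.023, -0.0, 0.001, -0.069] rows 2
(619, -303, 145, 91.5) [-0.499, 0.416, 0.0, 0.0, 0.0, -0.061] rows 2
```

Emit:
move_arm(
  targets=[
    [-0.2,0.15,-0.02,0,0,-0.04],
    [-0.4,0.3,-0.023,0,0,-0.069],
    [-0.443,0.338,-0.023,0,0,-0.069],
  ],
)

```text
time_s: 18.4
position: [0.5421, -0.3581, 0.1428]
tool_rot: [0.033, 0.999, 0.001, -0.0]
contact_force: [0.3, 0.8, -1.6]
gripper_width: 0.0625
grip_force: 66.0
```

Emit:
move_arm(
  targets=[
    [-0.2,0.15,0,0,0,-0.04],
    [-0.4,0.3,0,0,0,-0.061],
    [-0.499,0.416,0,0,0,-0.061],
    [-0.499,0.416,0,0,0,-0.061],
    [-0.499,0.416,0,0,0,-0.061],
    [-0.499,0.416,0,0,0,-0.061],
    [-0.499,0.416,0,0,0,-0.061],
  ],
)

```text
time_s: 19.1
position: [0.6178, -0.3038, 0.1439]
tool_rot: [-0.012, 1.0, 0.0, -0.0]
contact_force: [-0.1, -0.2, -1.0]
gripper_width: 0.0627
grip_force: 66.0
```

```bash
python3 - <<'E'
from h import *
x,y=618.7,-303
plan((x,y,90.2,91.5))
E
```

```text
at [ 617.8 -303.8  143.9] 91.4 t 19.1
(618.7, -303, 90.2, 91.5) [-0.006, 0.005, 0.358, 0.0, -0.001, -0.001] rows 2
```

Emit:
move_arm(
  targets=[
    [-0.003,0.005,0.1,0,0,0],
    [-0.003,0.005,0.2,0,0,0],
    [-0.003,0.005,0.28,0,0,0],
    [-0.003,0.005,0.33,0,0,0],
    [-0.003,0.005,0.358,0,0,0],
    [-0.003,0.005,0.358,0,0,0],
    [-0.003,0.005,0.358,0,0,0],
    [-0.003,0.005,0.358,0,0,0],
  ],
)

```text
time_s: 19.9
position: [0.6198, -0.3024, 0.0912]
tool_rot: [-0.013, 1.0, -0.0, 0.0]
contact_force: [-0.1, 0.4, -1.6]
gripper_width: 0.0627
grip_force: 66.0
```

```bash
python3 - <<'E'
from h import *
plan((618.7,-303,89.3,91.5))
E
```

```text
at [ 619.8 -302.4   91.2] 91.5 t 19.9
(618.7, -303, 89.3, 91.5) [0.008, -0.004, 0.013, -0.0, 0.001, -0.0] rows 1
```

Emit:
move_arm(
  targets=[
    [0.008,-0.004,0.013,0,0,0],
    [0.008,-0.004,0.013,0,0,0],
    [0.008,-0.004,0.013,0,0,0],
  ],
)

```text
time_s: 20.2
position: [0.6182, -0.3029, 0.0888]
tool_rot: [-0.013, 1.0, -0.0, 0.0]
contact_force: [0.7, 1.1, -1.3]
gripper_width: 0.0622
grip_force: 66.1
```

Emit:
move_arm(
  targets=[
    [0,0,0,0,0,0],
    [0,0,0,0,0,0],
    [0,0,0,0,0,0],
    [0,0,0,0,0,0],
    [0,0,-0.1,0,0,0],
    [0,0,-0.4,0,0,0],
    [0,0,-0.4,0,0,0],
  ],
  gripper=1,
)

```text
time_s: 20.9
position: [0.6219, -0.3047, 0.1558]
tool_rot: [-0.013, 1.0, -0.002, 0.005]
contact_force: [-0.0, -0.7, 0.5]
gripper_width: 0.0854
grip_force: 0.0
```

```bash
python3 - <<'E'
from h import *
plan((600,-160,150,88),(560,-15,150,84),(530,130,150,80),(480,270,150,76.9),(440,340,150,76.9))
E
```

```text
at [ 621.9 -304.7  155.8] 91.5 t 20.9
(600, -160, 150, 88) [0.121, 0.968, 0.033, -0.003, 0.006, 0.039] rows 3
(560, -15, 150, 84) [0.3, 0.957, 0.0, 0.0, 0.0, 0.044] rows 4
(530, 130, 150, 80) [0.3, 0.94, 0.0, 0.0, 0.0, 0.044] rows 3
(480, 270, 150, 76.9) [0.49, 0.861, 0.0, 0.0, 0.0, 0.034] rows 3
(440, 340, 150, 76.9) [0.365, 0.394, 0.0, 0.0, 0.0, 0.0] rows 2
```

Emit:
move_arm(
  targets=[
    [0.12,0.968,0,0,0,0.039],
    [0.12,0.968,0,0,0,0.039],
    [0.12,0.968,0,0,0,0.039],
    [0.12,0.968,0,0,0,0.039],
  ],
)

```text
time_s: 21.3
position: [0.5954, -0.1533, 0.1496]
tool_rot: [0.016, 1.0, 0.001, -0.0]
contact_force: [0.4, -0.2, 0.2]
gripper_width: 0.0853
grip_force: 0.0
```

Emit:
move_arm(
  targets=[
    [0.3,0.957,0,0,0,0.044],
    [0.3,0.957,0,0,0,0.044],
    [0.3,0.957,0,0,0,0.044],
    [0.3,0.957,0,0,0,0.044],
  ],
)

```text
time_s: 21.7
position: [0.5552, -0.009, 0.1494]
tool_rot: [0.05, 0.999, 0.0, -0.0]
contact_force: [0.3, -0.3, -0.0]
gripper_width: 0.0855
grip_force: 0.0
```

Emit:
move_arm(
  targets=[
    [0.3,0.94,0,0,0,0.044],
    [0.3,0.94,0,0,0,0.044],
    [0.3,0.94,0,0,0,0.044],
    [0.3,0.94,0,0,0,0.044],
  ],
)

```text
time_s: 22.1
position: [0.5265, 0.1357, 0.1497]
tool_rot: [0.084, 0.996, 0.001, 0.001]
contact_force: [0.5, -1.1, -0.0]
gripper_width: 0.0854
grip_force: 0.0
```

Emit:
move_arm(
  targets=[
    [0.49,0.861,0,0,0,0.034],
    [0.49,0.861,0,0,0,0.034],
    [0.49,0.861,0,0,0,0.034],
    [0.49,0.861,0,0,0,0.034],
    [0.49,0.861,0,0,0,0.034],
    [0.49,0.861,0,0,0,0.034],
  ],
)

```text
time_s: 22.7
position: [0.4773, 0.2706, 0.149]
tool_rot: [0.114, 0.994, -0.0, 0.0]
contact_force: [-0.1, 0.6, -0.2]
gripper_width: 0.0853
grip_force: 0.0
```

```bash
python3 - <<'E'
from h import *
G=grab("b3")
for c in(("top","side"),("top",),("side",)):
  print("pile",fit(G,"book",.619,-.303,.026,z=.092,r=.01,ry=.06,cams=c))
plan((432,365.5,60,76.9),(432,365.5,4,76.9))
draw("top","b3",[("clip",432.1,365.5,-13.1,0)],(155,270,255,340),"ovc",5)
draw("side","b3",[("clip",432.1,365.5,-13.1,0)],(180,170,280,220),"ovcs",5)
a=cv2.imread("pics/ovc.png");b=cv2.imread("pics/ovcs.png");cv2.imwrite("pics/ovc2.png",np.vstack([a,b]))
E
```

```text
pile (array([ 0.61631541, -0.30385762,  0.01904315]), np.float64(37.636240175783826))
pile (array([ 0.61690547, -0.29378516,  0.02411026]), np.float64(24.759730026776513))
pile (array([ 0.61530633, -0.30379173,  0.01868483]), np.float64(15.362865611239208))
at [477.3 270.2 148.8] 76.9 t 22.8
(432, 365.5, 60, 76.9) [0.438, 0.55, 0.592, -0.0, 0.0, -0.0] rows 3
(432, 365.5, 4, 76.9) [0.0, 0.0, 0.373, 0.0, 0.0, 0.0] rows 2
```

View pics/ovc2.png

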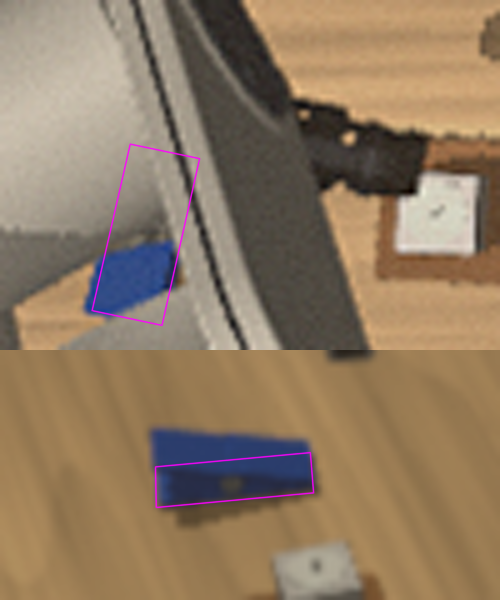

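```bash
cat >> h.py <<'E'
MOD["wedge"]=([np.vstack([rect(-.04,.04,-.017,.017,0),rect(-.04,.04,-.017,.017,.005),[[-.04,-.017,.028],[-.04,.017,.028]]])],[])
MOD["pile"]=([B(.11,.064,0,.048)],[])
MOD["pile2"]=([B(.11,.064,0,.032)],[])
E
python3 - <<'E'
from h import *
G0=load(0);G=load("b3");G2=load("b2")
for c in(("top","side"),("top",),("side",)):
  print("clip",fit(G0,"wedge",.432,.3655,-.228,r=.012,ry=.15,cams=c))
  print("pile",fit(G,"pile",.619,-.303,.026,z=.06,r=.01,ry=.06,cams=c), fit(G2,"pile2",.619,-.303,.026,z=.06,r=.01,ry=.06,cams=c))
draw("top","b3",[("book",619,-303,1.5,92),("org",619.5,-303,1.5,0)],(420,170,540,270),"t",4)
draw("side","b3",[("book",619,-303,1.5,92),("org",619.5,-303,1.5,0)],(350,310,480,420),"s",4)
a=cv2.imread("pics/t.png");b=cv2.imread("pics/s.png")
o=np.zeros((440,1000,3),np.uint8);o[:400,:480]=a;o[:440,480:]=b;cv2.imwrite("pics/ov3.png",o[:, :])
cv2.imwrite("pics/ov3.png",cv2.resize(o,(800,352),interpolation=cv2.INTER_AREA))
E
```

```text
clip (array([ 0.43281897,  0.36402292, -0.19710654]), np.float64(61.06734085083008))
pile (array([ 0.61874496, -0.30360512,  0.01602189]), np.float32(56.156364)) (array([ 0.62035266, -0.30411679,  0.02100668]), np.float32(56.020252))
clip (array([ 0.4324942 ,  0.36400587, -0.19648459]), np.float64(32.36762237548828))
pile (array([ 0.61786791, -0.30376128,  0.02326246]), np.float64(31.883684158325195)) (array([ 0.62013538, -0.30434404,  0.02539773]), np.float64(32.013187408447266))
clip (array([ 0.43333801,  0.36414263, -0.21057054]), np.float32(28.824366))
pile (array([ 0.61906707, -0.30347458,  0.00879584]), np.float32(24.602497)) (array([ 0.62047819, -0.3039387 ,  0.01776362]), np.float32(24.053247))
```

View pics/ov3.png

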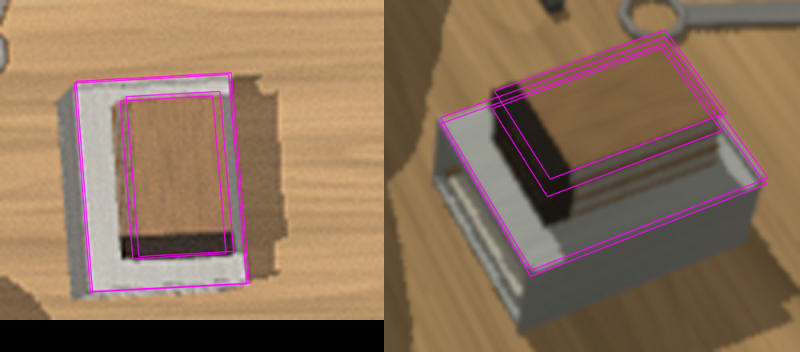

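```bash
python3 - <<'E'
from h import *
G=load("b3")
for k,x,y,a in(("c0",439.8,217.8,-4.6),("c1",486.5,102.5,-16.1),("c2",453.9,-12.4,-21.9),("c3",484.5,-115.5,-4.7)):
  print(k,fit(G,"candle",x/1e3,y/1e3,np.radians(a),r=.015,ry=.1))
plan((486.5,102.5,100,73.9),(486.5,102.5,17,73.9))
E
```

```text
c0 (array([ 0.43967942,  0.21768716, -0.0812866 ]), np.float64(58.82143418374079))
c1 (array([ 0.48500174,  0.10309713, -0.28525476]), np.float64(51.417733914061756))
c2 (array([ 0.45292982, -0.01211012, -0.37580312]), np.float64(54.062888987130485))
c3 (array([ 0.4842603 , -0.11489639, -0.09579337]), np.float64(42.02504739222597))
at [477.3 270.2 148.8] 76.9 t 22.8
(486.5, 102.5, 100, 73.9) [-0.314, -1.075, 0.326, -0.0, 0.0, 0.033] rows 4
(486.5, 102.5, 17, 73.9) [0.0, 0.0, 0.553, 0.0, 0.0, 0.0] rows 2
```

Emit:
move_arm(
  targets=[
    [-0.15,-0.5,0.1,0,0,0.033],
    [-0.28,-0.95,0.2,0,0,0.033],
    [-0.28,-0.95,0.2,0,0,0.033],
    [-0.28,-0.95,0.2,0,0,0.033],
  ],
  gripper=0.75,
)

```text
time_s: 23.2
position: [0.4843, 0.1175, 0.1175]
tool_rot: [0.142, 0.99, -0.001, -0.001]
contact_force: [0.1, -0.2, 0.4]
gripper_width: 0.0643
grip_force: 0.0
```

Emit:
move_arm(
  targets=[
    [-0.034,-0.125,0.126,0,0,0],
    [-0.034,-0.125,0.126,0,0,0],
    [-0.034,-0.125,0.126,0,0,0],
    [-0.034,-0.125,0.126,0,0,0],
    [-0.034,-0.125,0.126,0,0,0],
  ],
)

```text
time_s: 23.7
position: [0.4856, 0.1047, 0.1004]
tool_rot: [0.139, 0.99, 0.0, 0.001]
contact_force: [-0.0, 0.3, -0.4]
gripper_width: 0.064
grip_force: 0.0
```

```bash
python3 - <<'E'
from h import *
plan((486.2,102.6,17.5,73.9))
E
```

```text
at [485.6 104.7 100.4] 74.1 t 23.7
(486.2, 102.6, 17.5, 73.9) [-0.007, -0.013, 0.553, 0.0, 0.001, 0.002] rows 2
```

Emit:
move_arm(
  targets=[
    [-0.004,-0.006,0.2,0,0,0],
    [-0.004,-0.006,0.4,0,0,0],
    [-0.004,-0.006,0.5,0,0,0],
    [-0.004,-0.006,0.548,0,0,0],
    [-0.004,-0.006,0.548,0,0,0],
    [-0.004,-0.006,0.548,0,0,0],
    [-0.004,-0.006,0.548,0,0,0],
  ],
)

```text
time_s: 24.4
position: [0.4861, 0.1032, 0.0185]
tool_rot: [0.139, 0.99, 0.0, 0.001]
contact_force: [-0.5, -0.6, 0.0]
gripper_width: 0.0643
grip_force: 0.0
```

Emit:
move_arm(
  targets=[
    [0,0,0,0,0,0],
    [0,0,0,0,0,0],
    [0,0,0,0,0,0],
    [0,0,0,0,0,0],
    [0,0,0,0,0,0],
    [0,0,0,0,0,0],
  ],
  gripper=0,
)

```text
time_s: 25.0
position: [0.486, 0.1031, 0.0184]
tool_rot: [0.139, 0.99, 0.0, 0.001]
contact_force: [-0.3, 0.4, 6.3]
gripper_width: 0.0351
grip_force: 61.1
```

```bash
python3 - <<'E'
from h import *
z=robot.observe()["position"][2]*1000
plan((550,86,z,82),(619,69.2,z,90.45))
E
```

```text
at [486.  103.1  18.4] 74.0 t 25.0
(550, 86, np.float64(18.4304092955773), 82) [-0.442, 0.008, 0.001, 0.0, 0.001, -0.089] rows 2
(619, 69.2, np.float64(18.4304092955773), 90.45) [-0.471, -0.047, 0.0, 0.0, 0.0, -0.094] rows 2
```

Emit:
move_arm(
  targets=[
    [-0.09,0.002,0,0,0,-0.018],
    [-0.18,0.004,0.001,0,0,-0.036],
    [-0.27,0.005,0.001,0,0,-0.054],
    [-0.36,0.006,0.002,0,0,-0.072],
    [-0.442,0.008,0.002,0,0,-0.089],
    [-0.442,0.008,0.002,0,0,-0.089],
  ],
)

```text
time_s: 25.6
position: [0.5501, 0.0857, 0.0184]
tool_rot: [0.069, 0.998, 0.0, 0.0]
contact_force: [-3.7, -2.2, 13.6]
gripper_width: 0.0352
grip_force: 62.2
```

```bash
python3 - <<'E'
from h import *
z=18.4
plan((619,69.2,z,90.45))
E
```

```text
at [550.1  85.7  18.4] 82.1 t 25.6
(619, 69.2, 18.4, 90.45) [-0.47, -0.045, 0.001, 0.0, 0.0, -0.093] rows 2
```

Emit:
move_arm(
  targets=[
    [-0.09,-0.009,0,0,0,-0.018],
    [-0.18,-0.018,0,0,0,-0.036],
    [-0.27,-0.027,0,0,0,-0.054],
    [-0.36,-0.036,0,0,0,-0.072],
    [-0.47,-0.045,0,0,0,-0.093],
    [-0.47,-0.045,0,0,0,-0.093],
    [-0.47,-0.045,0,0,0,-0.093],
  ],
)

```text
time_s: 26.3
position: [0.6196, 0.0693, 0.0184]
tool_rot: [-0.003, 1.0, -0.0, 0.001]
contact_force: [1.3, -0.1, 7.5]
gripper_width: 0.0354
grip_force: 61.4
```

```bash
python3 - <<'E'
from h import *
plan((630,69.2,18.4,90.45))
G=grab("r1")
for c in(("top",),("side",)): print(fit(G,"candle",.619,.0692,.0079,r=.008,ry=.05,cams=c), fit(G,"rail",.668,.024,.008,r=.008,ry=.03,cams=c))
E
```

```text
at [619.6  69.3  18.4] 90.4 t 26.3
(630, 69.2, 18.4, 90.45) [-0.07, -0.001, 0.0, -0.0, 0.002, -0.001] rows 1
(array([0.62438872, 0.0612    , 0.00104097]), np.float64(10.843593358515461)) (array([0.66910641, 0.02238981, 0.01117655]), np.float64(20.206904207670554))
(array([ 6.16563724e-01,  6.82168901e-02, -4.13240947e-04]), np.float64(22.09160315082268)) (array([0.66796809, 0.02730375, 0.00389524]), np.float64(22.23750870043453))
```

Emit:
move_arm(
  targets=[
    [-0.015,0,0,0,0,0],
    [-0.03,0,0,0,0,0],
    [-0.045,0,0,0,0,0],
    [-0.055,0,0,0,0,0],
    [-0.055,0,0,0,0,0],
  ],
)

```text
time_s: 26.9
position: [0.6199, 0.0692, 0.0187]
tool_rot: [-0.003, 1.0, -0.0, -0.007]
contact_force: [-26.3, -1.0, 36.0]
gripper_width: 0.0349
grip_force: 64.9
```

Emit:
move_arm(
  targets=[
    [-0.01,0,0,0,0,0],
    [-0.01,0,0,0,0,0],
  ],
)

```text
time_s: 27.1
position: [0.62, 0.0693, 0.0188]
tool_rot: [-0.003, 1.0, -0.0, -0.008]
contact_force: [-30.6, -0.2, 41.2]
gripper_width: 0.0353
grip_force: 65.5
```

Emit:
move_arm(
  targets=[
    [-0.01,0,0,0,0,0],
    [-0.01,0,0,0,0,0],
  ],
)

```text
time_s: 27.3
position: [0.6247, 0.0693, 0.0187]
tool_rot: [-0.003, 1.0, -0.0, -0.004]
contact_force: [-14.5, -0.9, 19.9]
gripper_width: 0.0353
grip_force: 62.9
```

Emit:
move_arm(
  targets=[
    [0,0,-0.007,0,0,0],
    [0,0,-0.007,0,0,0],
  ],
)

```text
time_s: 27.5
position: [0.6293, 0.0694, 0.0185]
tool_rot: [-0.003, 1.0, -0.0, 0.0]
contact_force: [-3.7, -0.1, 8.9]
gripper_width: 0.0349
grip_force: 61.5
```

Emit:
move_arm(
  targets=[
    [-0.015,0,0,0,0,0],
    [-0.02,0,0,0,0,0],
  ],
)

```text
time_s: 27.7
position: [0.6295, 0.0695, 0.0186]
tool_rot: [-0.003, 1.0, -0.0, -0.004]
contact_force: [-14.7, 0.3, 19.2]
gripper_width: 0.0353
grip_force: 62.7
```

Emit:
move_arm(
  targets=[
    [0,0,-0.007,0,0,0],
    [0,0,-0.007,0,0,0],
  ],
)

```text
time_s: 27.9
position: [0.6322, 0.0694, 0.019]
tool_rot: [-0.004, 1.0, -0.0, -0.0]
contact_force: [-2.0, 0.2, -0.3]
gripper_width: 0.0351
grip_force: 60.2
```

Emit:
move_arm(
  targets=[
    [-0.015,0,-0.003,0,0,0],
    [-0.015,0,-0.003,0,0,0],
  ],
)

```text
time_s: 28.1
position: [0.6323, 0.0694, 0.0188]
tool_rot: [-0.004, 1.0, -0.0, -0.003]
contact_force: [-8.3, 0.8, 2.4]
gripper_width: 0.0356
grip_force: 60.7
```

Emit:
move_arm(
  targets=[
    [-0.01,0,0,0,0,0],
    [-0.01,0,0,0,0,0],
  ],
)

```text
time_s: 28.3
position: [0.6323, 0.0694, 0.0188]
tool_rot: [-0.004, 1.0, -0.0, -0.004]
contact_force: [-12.5, 0.9, 8.2]
gripper_width: 0.0348
grip_force: 61.4
```

Emit:
move_arm(
  targets=[
    [0.008,0,-0.004,0,0,0],
    [0.008,0,-0.004,0,0,0],
  ],
)

```text
time_s: 28.5
position: [0.6323, 0.0694, 0.019]
tool_rot: [-0.004, 1.0, -0.0, -0.003]
contact_force: [-7.0, 0.6, -1.1]
gripper_width: 0.0357
grip_force: 60.8
```

Emit:
move_arm(
  targets=[
    [0,0,0,0,0,0],
    [0,0,0,0,0,0],
    [0,0,0,0,0,0],
    [0,0,-0.1,0,0,0],
    [0,0,-0.5,0,0,0],
    [0,0,-0.6,0,0,0],
  ],
  gripper=0.7,
)

```text
time_s: 29.1
position: [0.637, 0.0696, 0.1145]
tool_rot: [-0.004, 1.0, 0.0, 0.002]
contact_force: [1.1, 0.3, 0.9]
gripper_width: 0.0601
grip_force: 0.0
```

Emit:
move_arm(
  targets=[
    [0.3,-0.15,0,0,0,0.1],
    [0.6,-0.3,0,0,0,0.2],
    [0.9,-0.45,0,0,0,0.25],
    [1,-0.55,0,0,0,0.25],
    [1,-0.55,0,0,0,0.25],
  ],
)

```text
time_s: 29.6
position: [0.4835, -0.0153, 0.1115]
tool_rot: [0.193, 0.981, -0.0, -0.0]
contact_force: [0.7, 0.3, 0.9]
gripper_width: 0.0602
grip_force: 0.0
```

```bash
python3 - <<'E'
from h import *
G=grab("r2")
for c in(("top","side"),("top",),("side",)): print(fit(G,"candle",.630,.0692,.0079,r=.008,ry=.05,cams=c), fit(G,"rail",.668,.024,.008,r=.008,ry=.03,cams=c)[0])
plan((453.9,-12.4,100,68.2))
draw("top","r2",[("candle",630,69.2,.45,0),("rail",668.2,24.5,.45,0)],(240,195,420,255),"t",4)
draw("side","r2",[("candle",630,69.2,.45,0),("rail",668.2,24.5,.45,0)],(300,195,420,320),"s",4)
a=cv2.imread("pics/t.png");b=cv2.imread("pics/s.png")[40:400]
o=np.zeros((600,720,3),np.uint8);o[:240]=a;o[240:600,:480]=b;cv2.imwrite("pics/ov4.png",o)
E
```

```text
(array([0.63049425, 0.06829041, 0.02313233]), np.float64(52.62638459502297)) [0.66888899 0.02425008 0.00286888]
(array([0.63019008, 0.0678498 , 0.04197246]), np.float64(29.16941773020714)) [0.66955018 0.02170118 0.00876608]
(array([0.6318432 , 0.06966286, 0.03448014]), np.float64(23.882437854130572)) [ 6.68659581e-01  2.73530378e-02 -4.30725784e-04]
at [487.2 -14.3 111.7] 67.9 t 29.7
(453.9, -12.4, 100, 68.2) [0.21, -0.072, 0.077, 0.001, 0.002, -0.004] rows 1
```

View pics/ov4.png

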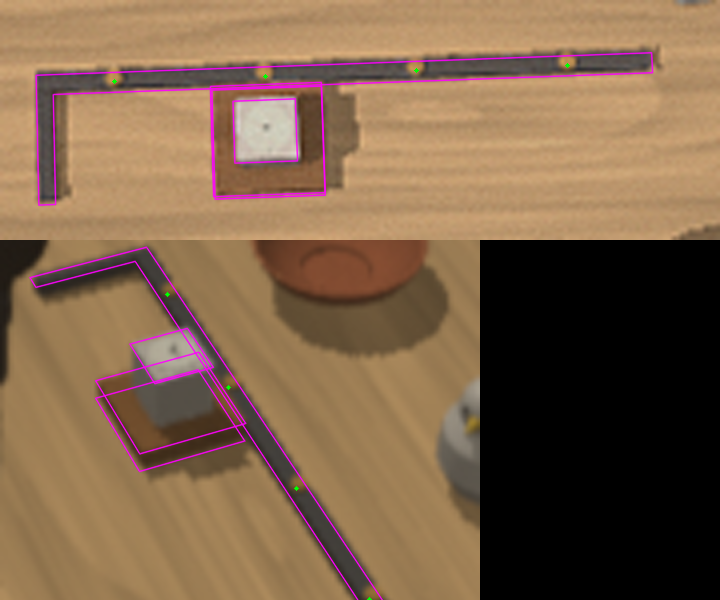

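Emit:
move_arm(
  targets=[
    [0.2,-0.05,0.077,0,0,0],
    [0.2,-0.05,0.077,0,0,0],
    [0.2,-0.05,0.077,0,0,0],
    [0.2,-0.05,0.077,0,0,0],
  ],
)

```text
time_s: 30.1
position: [0.4571, -0.0094, 0.0994]
tool_rot: [0.191, 0.982, 0.0, 0.001]
contact_force: [-0.3, 0.5, -0.8]
gripper_width: 0.0601
grip_force: 0.0
```

```bash
python3 - <<'E'
from h import *
plan((453.5,-12.3,18.6,68.2))
E
```

```text
at [457.1  -9.4  99.4] 67.9 t 30.1
(453.5, -12.3, 18.6, 68.2) [0.016, -0.028, 0.538, 0.001, 0.001, -0.003] rows 2
```

Emit:
move_arm(
  targets=[
    [0.014,-0.025,0.2,0,0,0],
    [0.014,-0.025,0.4,0,0,0],
    [0.014,-0.025,0.5,0,0,0],
    [0.014,-0.025,0.538,0,0,0],
    [0.014,-0.025,0.538,0,0,0],
    [0.014,-0.025,0.538,0,0,0],
    [0.014,-0.025,0.538,0,0,0],
  ],
)

```text
time_s: 30.8
position: [0.4527, -0.0124, 0.019]
tool_rot: [0.192, 0.981, 0.0, 0.001]
contact_force: [0.8, 0.3, 0.4]
gripper_width: 0.0595
grip_force: 0.0
```

Emit:
move_arm(
  targets=[
    [0,0,0,0,0,0],
    [0,0,0,0,0,0],
    [0,0,0,0,0,0],
    [0,0,0,0,0,0],
    [0,0,0,0,0,0],
    [0,0,0,0,0,0],
  ],
  gripper=0,
)

```text
time_s: 31.4
position: [0.4524, -0.0124, 0.019]
tool_rot: [0.192, 0.981, 0.0, 0.001]
contact_force: [-0.6, 0.4, 7.7]
gripper_width: 0.0353
grip_force: 60.4
```

```bash
python3 - <<'E'
from h import *
z=robot.observe()["position"][2]*1000
plan((540,-16,z,79.5),(624,-20.8,z,90.45))
E
```

```text
at [452.4 -12.4  19. ] 67.9 t 31.4
(540, -16, np.float64(19.041067384447874), 79.5) [-0.55, 0.197, 0.001, 0.0, 0.001, -0.129] rows 2
(624, -20.8, np.float64(19.041067384447874), 90.45) [-0.556, 0.071, 0.0, 0.0, 0.0, -0.122] rows 2
```

Emit:
move_arm(
  targets=[
    [-0.1,0.036,-0.002,0,0,-0.025],
    [-0.2,0.072,-0.003,0,0,-0.05],
    [-0.3,0.108,-0.003,0,0,-0.075],
    [-0.4,0.144,-0.003,0,0,-0.1],
    [-0.5,0.18,-0.003,0,0,-0.12],
    [-0.55,0.197,-0.003,0,0,-0.129],
    [-0.55,0.197,-0.003,0,0,-0.129],
  ],
)

```text
time_s: 32.1
position: [0.5409, -0.0162, 0.0191]
tool_rot: [0.091, 0.996, 0.0, 0.001]
contact_force: [3.0, 0.6, 2.8]
gripper_width: 0.0352
grip_force: 60.5
```

```bash
python3 - <<'E'
from h import *
plan((624,-20.8,19,90.45))
E
```

```text
at [540.9 -16.2  19.1] 79.5 t 32.1
(624, -20.8, 19, 90.45) [-0.55, 0.07, 0.002, 0.0, 0.002, -0.121] rows 2
```

Emit:
move_arm(
  targets=[
    [-0.1,0.013,0,0,0,-0.022],
    [-0.2,0.026,0,0,0,-0.044],
    [-0.3,0.039,0,0,0,-0.066],
    [-0.4,0.052,0,0,0,-0.088],
    [-0.5,0.065,0,0,0,-0.11],
    [-0.55,0.07,0,0,0,-0.121],
    [-0.55,0.07,0,0,0,-0.121],
    [-0.55,0.07,0,0,0,-0.121],
  ],
)

```text
time_s: 32.9
position: [0.6229, -0.0208, 0.0191]
tool_rot: [-0.003, 1.0, -0.0, 0.001]
contact_force: [1.5, -0.7, 4.5]
gripper_width: 0.0352
grip_force: 60.9
```

```bash
python3 - <<'E'
from h import *
plan((632,-20.6,19,90.45))
E
```

```text
at [622.9 -20.8  19.1] 90.4 t 32.9
(632, -20.6, 19, 90.45) [-0.06, 0.001, 0.001, -0.0, 0.001, -0.001] rows 1
```

Emit:
move_arm(
  targets=[
    [-0.02,0.001,-0.003,0,0,0],
    [-0.035,0.001,-0.006,0,0,0],
    [-0.05,0.001,-0.008,0,0,0],
    [-0.06,0.001,-0.01,0,0,0],
    [-0.065,0.001,-0.01,0,0,0],
    [-0.065,0.001,-0.01,0,0,0],
  ],
)

```text
time_s: 33.5
position: [0.632, -0.0205, 0.0198]
tool_rot: [-0.004, 1.0, 0.0, -0.0]
contact_force: [0.2, -0.2, -1.3]
gripper_width: 0.0352
grip_force: 60.0
```

Emit:
move_arm(
  targets=[
    [-0.015,0,-0.004,0,0,0],
    [-0.015,0,-0.004,0,0,0],
  ],
)

```text
time_s: 33.7
position: [0.6322, -0.0205, 0.02]
tool_rot: [-0.004, 1.0, 0.0, -0.002]
contact_force: [-5.2, -0.3, 0.1]
gripper_width: 0.0352
grip_force: 60.0
```

Emit:
move_arm(
  targets=[
    [-0.006,0,0.008,0,0,0],
    [-0.006,0,0.008,0,0,0],
  ],
)

```text
time_s: 33.9
position: [0.6322, -0.0205, 0.0193]
tool_rot: [-0.004, 1.0, 0.0, -0.003]
contact_force: [-10.1, -1.9, 6.5]
gripper_width: 0.0353
grip_force: 61.0
```

Emit:
move_arm(
  targets=[
    [0,0,0,0,0,0],
    [0,0,0,0,0,0],
    [0,0,0,0,0,0],
    [0,0,-0.1,0,0,0],
    [0,0,-0.5,0,0,0],
    [0,0,-0.55,0,0,0],
  ],
  gripper=0.65,
)

```text
time_s: 34.5
position: [0.6377, -0.0206, 0.1068]
tool_rot: [-0.004, 1.0, -0.0, 0.003]
contact_force: [0.5, 0.1, 0.7]
gripper_width: 0.0556
grip_force: 0.0
```

```bash
python3 - <<'E'
from h import *
plan((500,-110,100,85.4),(484.3,-115.2,100,85.4))
E
```

```text
at [637.7 -20.6 106.8] 90.4 t 34.5
(500, -110, 100, 85.4) [0.923, -0.589, 0.04, -0.0, 0.004, 0.056] rows 4
(484.3, -115.2, 100, 85.4) [0.102, -0.043, 0.0, 0.0, 0.0, 0.0] rows 1
```

Emit:
move_arm(
  targets=[
    [0.3,-0.2,0,0,0,0.03],
    [0.6,-0.4,0.02,0,0,0.056],
    [0.9,-0.58,0.04,0,0,0.056],
    [1,-0.625,0.04,0,0,0.056],
    [1,-0.625,0.04,0,0,0.056],
    [1,-0.625,0.04,0,0,0.056],
  ],
)

```text
time_s: 35.1
position: [0.4868, -0.1158, 0.0972]
tool_rot: [0.041, 0.999, -0.0, 0.001]
contact_force: [0.8, -0.2, -0.3]
gripper_width: 0.0556
grip_force: 0.0
```

```bash
python3 - <<'E'
from h import *
plan((484.3,-115.2,19,85.4))
E
```

```text
at [ 486.8 -115.8   97.2] 85.3 t 35.1
(484.3, -115.2, 19, 85.4) [0.018, 0.003, 0.521, -0.0, 0.001, -0.001] rows 2
```

Emit:
move_arm(
  targets=[
    [0.012,0.003,0.2,0,0,0],
    [0.012,0.003,0.4,0,0,0],
    [0.012,0.003,0.48,0,0,0],
    [0.012,0.003,0.52,0,0,0],
    [0.012,0.003,0.52,0,0,0],
    [0.012,0.003,0.52,0,0,0],
    [0.012,0.003,0.52,0,0,0],
  ],
)

```text
time_s: 35.8
position: [0.485, -0.1148, 0.019]
tool_rot: [0.04, 0.999, -0.0, 0.001]
contact_force: [0.9, 0.2, -0.3]
gripper_width: 0.0556
grip_force: 0.0
```

Emit:
move_arm(
  targets=[
    [0,0,0,0,0,0],
    [0,0,0,0,0,0],
    [0,0,0,0,0,0],
    [0,0,0,0,0,0],
    [0,0,0,0,0,0],
    [0,0,0,0,0,0],
  ],
  gripper=0,
)

```text
time_s: 36.4
position: [0.4847, -0.1149, 0.0189]
tool_rot: [0.04, 0.999, -0.0, 0.001]
contact_force: [-0.4, 1.1, 4.9]
gripper_width: 0.0354
grip_force: 61.0
```

```bash
python3 - <<'E'
from h import *
plan((555,-113,19,88),(624,-110.7,19,90.45))
E
```

```text
at [ 484.7 -114.9   18.9] 85.4 t 36.4
(555, -113, 19, 88) [-0.466, 0.05, 0.0, -0.0, 0.001, -0.029] rows 2
(624, -110.7, 19, 90.45) [-0.459, 0.031, 0.0, 0.0, 0.0, -0.027] rows 2
```

Emit:
move_arm(
  targets=[
    [-0.1,0.011,-0.001,0,0,-0.007],
    [-0.2,0.022,-0.002,0,0,-0.014],
    [-0.3,0.033,-0.002,0,0,-0.02],
    [-0.4,0.044,-0.002,0,0,-0.026],
    [-0.466,0.05,-0.002,0,0,-0.029],
    [-0.466,0.05,-0.002,0,0,-0.029],
  ],
)

```text
time_s: 37.0
position: [0.555, -0.1129, 0.019]
tool_rot: [0.017, 1.0, -0.0, 0.0]
contact_force: [-0.4, 0.3, 6.9]
gripper_width: 0.0352
grip_force: 61.2
```

Emit:
move_arm(
  targets=[
    [-0.1,0.007,0,0,0,-0.007],
    [-0.2,0.014,0,0,0,-0.014],
    [-0.3,0.021,0,0,0,-0.02],
    [-0.4,0.028,0,0,0,-0.027],
    [-0.459,0.031,0,0,0,-0.027],
    [-0.459,0.031,0,0,0,-0.027],
    [-0.459,0.031,0,0,0,-0.027],
  ],
)

```text
time_s: 37.7
position: [0.6245, -0.1108, 0.019]
tool_rot: [-0.004, 1.0, -0.0, 0.001]
contact_force: [1.9, 1.4, 5.0]
gripper_width: 0.035
grip_force: 60.8
```

```bash
python3 - <<'E'
from h import *
plan((633,-110.7,19,90.45))
E
```

```text
at [ 624.5 -110.8   19. ] 90.4 t 37.7
(633, -110.7, 19, 90.45) [-0.057, -0.0, 0.0, -0.0, 0.002, -0.001] rows 1
```

Emit:
move_arm(
  targets=[
    [-0.02,0,-0.002,0,0,0],
    [-0.035,0,-0.004,0,0,0],
    [-0.05,0,-0.006,0,0,0],
    [-0.057,0,-0.006,0,0,0],
    [-0.057,0,-0.006,0,0,0],
  ],
)

```text
time_s: 38.2
position: [0.6306, -0.1106, 0.0191]
tool_rot: [-0.004, 1.0, 0.0, -0.001]
contact_force: [-5.4, -0.7, 6.9]
gripper_width: 0.0353
grip_force: 61.1
```

Emit:
move_arm(
  targets=[
    [-0.01,0,0,0,0,0],
    [-0.01,0,0,0,0,0],
  ],
)

```text
time_s: 38.4
position: [0.6321, -0.1105, 0.0191]
tool_rot: [-0.004, 1.0, 0.0, -0.001]
contact_force: [-5.9, 0.8, 7.0]
gripper_width: 0.035
grip_force: 60.9
```

Emit:
move_arm(
  targets=[
    [-0.01,0,-0.002,0,0,0],
    [-0.01,0,-0.002,0,0,0],
  ],
)

```text
time_s: 38.6
position: [0.6335, -0.1105, 0.0191]
tool_rot: [-0.004, 1.0, 0.0, -0.001]
contact_force: [-6.0, -0.8, 3.2]
gripper_width: 0.0348
grip_force: 60.8
```

Emit:
move_arm(
  targets=[
    [-0.01,0,-0.002,0,0,0],
    [-0.01,0,-0.002,0,0,0],
  ],
)

```text
time_s: 38.8
position: [0.6336, -0.1105, 0.0192]
tool_rot: [-0.004, 1.0, 0.0, -0.003]
contact_force: [-10.2, -0.4, 7.0]
gripper_width: 0.0351
grip_force: 61.1
```

Contact. Release and go to c0.

Emit:
move_arm(
  targets=[
    [0.003,0,0,0,0,0],
    [0.003,0,0,0,0,0],
    [0.003,0,0,0,0,0],
    [0.003,0,-0.1,0,0,0],
    [0.003,0,-0.5,0,0,0],
    [0.003,0,-0.57,0,0,0],
  ],
  gripper=0.65,
)

```text
time_s: 39.4
position: [0.6382, -0.1109, 0.1098]
tool_rot: [-0.004, 1.0, -0.0, 0.003]
contact_force: [-0.1, -0.5, -0.7]
gripper_width: 0.0555
grip_force: 0.0
```

Emit:
move_arm(
  targets=[
    [0.3,0.3,0,0,0,0.02],
    [0.6,0.6,0,0,0,0.04],
    [0.8,0.95,0,0,0,0.054],
    [0.8,0.95,0,0,0,0.054],
  ],
)

```text
time_s: 39.8
position: [0.5132, 0.0326, 0.1065]
tool_rot: [0.039, 0.999, 0.0, 0.0]
contact_force: [0.1, -0.4, 0.5]
gripper_width: 0.0556
grip_force: 0.0
```

Emit:
move_arm(
  targets=[
    [0.2,0.3,0,0,0,0],
    [0.35,0.6,0,0,0,0],
    [0.5,0.95,0,0,0,0],
    [0.5,0.95,0,0,0,0],
    [0.5,0.95,0,0,0,0],
  ],
)

```text
time_s: 40.3
position: [0.4512, 0.1808, 0.1063]
tool_rot: [0.037, 0.999, 0.0, 0.001]
contact_force: [1.0, -0.6, -1.0]
gripper_width: 0.0554
grip_force: 0.0
```

```bash
python3 - <<'E'
from h import *
G=grab("r4")
print("c0",fit(G,"candle",.4398,.2178,-.08,r=.015,ry=.1))
for y,x in((69.3,631),(-20.5,631),(-110.5,632)):
  for c in(("top","side"),("top",),("side",)): print(*[np.round(v,4) for v in fit(G,"candle",x/1e3,y/1e3,.008,r=.008,ry=.06,cams=c)])
plan((439.8,217.8,100,85.4))
E
```

```text
c0 (array([ 0.43789839,  0.21752935, -0.07938199]), np.float64(41.8731900789836))
[0.6305 0.0683 0.0227] 53.2472
[0.6304 0.0678 0.0315] 29.2267
[0.6318 0.0697 0.0376] 24.3221
[ 0.6309 -0.0223  0.011 ] 51.8278
[ 0.6309 -0.0226  0.0075] 28.6185
[ 0.6329 -0.0196  0.0107] 24.0334
[ 0.6328 -0.1114  0.0261] 52.9575
[ 0.6318 -0.1117  0.0206] 28.9974
[ 0.6336 -0.1106  0.0399] 24.8395
at [451.9 178.8 105.9] 85.6 t 40.4
(439.8, 217.8, 100, 85.4) [0.1, 0.253, 0.039, 0.0, 0.001, 0.002] rows 1
```

Emit:
move_arm(
  targets=[
    [0.1,0.253,0.039,0,0,0],
    [0.1,0.253,0.039,0,0,0],
    [0.1,0.253,0.039,0,0,0],
    [0.1,0.253,0.039,0,0,0],
  ],
)

```text
time_s: 40.8
position: [0.4398, 0.2167, 0.0995]
tool_rot: [0.04, 0.999, -0.0, -0.0]
contact_force: [-0.1, 0.1, -0.7]
gripper_width: 0.0554
grip_force: 0.0
```

```bash
python3 - <<'E'
from h import *
plan((439.6,217.7,19,85.4))
E
```

```text
at [439.8 216.7  99.5] 85.5 t 40.8
(439.6, 217.7, 19, 85.4) [0.002, 0.007, 0.537, -0.0, -0.0, 0.001] rows 2
```

Emit:
move_arm(
  targets=[
    [0.002,0.007,0.2,0,0,0],
    [0.002,0.007,0.4,0,0,0],
    [0.002,0.007,0.5,0,0,0],
    [0.002,0.007,0.535,0,0,0],
    [0.002,0.007,0.535,0,0,0],
    [0.002,0.007,0.535,0,0,0],
    [0.002,0.007,0.535,0,0,0],
  ],
)

```text
time_s: 41.5
position: [0.4398, 0.2191, 0.0202]
tool_rot: [0.039, 0.999, 0.0, 0.001]
contact_force: [-0.8, 1.4, -0.3]
gripper_width: 0.0555
grip_force: 0.0
```

Emit:
move_arm(
  targets=[
    [0,0,0,0,0,0],
    [0,0,0,0,0,0],
    [0,0,0,0,0,0],
    [0,0,0,0,0,0],
    [0,0,0,0,0,0],
    [0,0,0,0,0,0],
  ],
  gripper=0,
)

```text
time_s: 42.1
position: [0.4397, 0.2194, 0.0202]
tool_rot: [0.039, 0.999, 0.0, 0.001]
contact_force: [-0.3, -1.3, 7.1]
gripper_width: 0.0355
grip_force: 60.8
```

```bash
python3 - <<'E'
from h import *
plan((490,188,19,88),(545,159.5,19,90.45),(624,159.5,19,90.45))
E
```

```text
at [439.7 219.4  20.2] 85.6 t 42.1
(490, 188, 19, 88) [-0.351, -0.183, 0.009, 0.001, 0.001, -0.027] rows 2
(545, 159.5, 19, 90.45) [-0.373, -0.177, 0.0, 0.0, 0.0, -0.027] rows 2
(624, 159.5, 19, 90.45) [-0.527, -0.004, 0.0, 0.0, 0.0, 0.0] rows 2
```

Emit:
move_arm(
  targets=[
    [-0.1,-0.052,0,0,0,-0.008],
    [-0.2,-0.104,0,0,0,-0.016],
    [-0.3,-0.156,0,0,0,-0.024],
    [-0.351,-0.183,0,0,0,-0.027],
    [-0.351,-0.183,0,0,0,-0.027],
  ],
)

```text
time_s: 42.6
position: [0.4906, 0.1873, 0.0202]
tool_rot: [0.018, 1.0, 0.0, 0.001]
contact_force: [0.9, -4.4, 6.6]
gripper_width: 0.0352
grip_force: 61.0
```

Emit:
move_arm(
  targets=[
    [-0.1,-0.048,0,0,0,-0.008],
    [-0.2,-0.096,0,0,0,-0.016],
    [-0.3,-0.144,0,0,0,-0.024],
    [-0.373,-0.18,0,0,0,-0.027],
    [-0.373,-0.18,0,0,0,-0.027],
    [-0.373,-0.18,0,0,0,-0.027],
  ],
)

```text
time_s: 43.2
position: [0.5459, 0.1584, 0.0202]
tool_rot: [-0.004, 1.0, 0.0, 0.002]
contact_force: [2.6, -4.5, 5.1]
gripper_width: 0.0351
grip_force: 61.0
```

```bash
python3 - <<'E'
from h import *
plan((624,159.4,20.2,90.45))
E
```

```text
at [545.9 158.4  20.2] 90.4 t 43.2
(624, 159.4, 20.2, 90.45) [-0.52, 0.003, 0.002, 0.0, 0.002, -0.0] rows 2
```

Emit:
move_arm(
  targets=[
    [-0.1,0.002,0,0,0,0],
    [-0.2,0.003,0,0,0,0],
    [-0.3,0.003,0,0,0,0],
    [-0.4,0.003,0,0,0,0],
    [-0.48,0.003,0,0,0,0],
    [-0.52,0.003,0,0,0,0],
    [-0.52,0.003,0,0,0,0],
  ],
)

```text
time_s: 43.9
position: [0.6219, 0.1598, 0.0202]
tool_rot: [-0.004, 1.0, -0.0, -0.001]
contact_force: [-4.6, -1.0, 10.1]
gripper_width: 0.0353
grip_force: 61.7
```

```bash
python3 - <<'E'
from h import *
plan((633,159.4,20.2,90.45))
E
```

```text
at [621.9 159.8  20.2] 90.4 t 43.9
(633, 159.4, 20.2, 90.45) [-0.074, -0.003, 0.0, -0.0, -0.001, -0.0] rows 1
```

Emit:
move_arm(
  targets=[
    [-0.02,-0.003,-0.003,0,0,0],
    [-0.035,-0.003,-0.004,0,0,0],
    [-0.05,-0.003,-0.005,0,0,0],
    [-0.058,-0.003,-0.006,0,0,0],
    [-0.058,-0.003,-0.006,0,0,0],
  ],
)

```text
time_s: 44.4
position: [0.6306, 0.1594, 0.0203]
tool_rot: [-0.004, 1.0, -0.0, -0.0]
contact_force: [-4.2, 0.0, 4.9]
gripper_width: 0.035
grip_force: 60.8
```

Emit:
move_arm(
  targets=[
    [-0.01,0,0,0,0,0],
    [-0.01,0,0,0,0,0],
  ],
)

```text
time_s: 44.6
position: [0.631, 0.1593, 0.0203]
tool_rot: [-0.004, 1.0, -0.0, -0.001]
contact_force: [-7.7, 0.2, 9.0]
gripper_width: 0.0351
grip_force: 61.4
```

Emit:
move_arm(
  targets=[
    [-0.01,0,-0.001,0,0,0],
    [-0.01,0,-0.001,0,0,0],
  ],
)

```text
time_s: 44.8
position: [0.631, 0.1593, 0.0204]
tool_rot: [-0.004, 1.0, -0.0, -0.003]
contact_force: [-12.5, -0.2, 12.6]
gripper_width: 0.0348
grip_force: 62.0
```

Emit:
move_arm(
  targets=[
    [0,0,-0.007,0,0,0],
    [0,0,-0.007,0,0,0],
  ],
)

```text
time_s: 45.0
position: [0.6311, 0.1593, 0.0205]
tool_rot: [-0.004, 1.0, -0.0, -0.003]
contact_force: [-9.7, 1.0, 4.9]
gripper_width: 0.035
grip_force: 61.1
```

Emit:
move_arm(
  targets=[
    [-0.005,0,-0.003,0,0,0],
    [-0.005,0,-0.003,0,0,0],
  ],
)

```text
time_s: 45.2
position: [0.6311, 0.1593, 0.0205]
tool_rot: [-0.004, 1.0, -0.0, -0.004]
contact_force: [-8.6, 1.6, 3.6]
gripper_width: 0.0349
grip_force: 60.9
```

Emit:
move_arm(
  targets=[
    [0.005,0,0,0,0,0],
    [0.005,0,0,0,0,0],
    [0.005,0,0,0,0,0],
    [0.005,0,-0.1,0,0,0],
    [0.005,0,-0.5,0,0,0],
    [0.005,0,-0.9,0,0,0],
    [0.005,0,-0.9,0,0,0],
  ],
  gripper=0.65,
)

```text
time_s: 45.9
position: [0.6371, 0.1598, 0.1633]
tool_rot: [-0.003, 1.0, 0.001, 0.004]
contact_force: [0.9, 0.2, -0.1]
gripper_width: 0.0554
grip_force: 0.0
```

Emit:
move_arm(
  targets=[
    [0.3,-0.3,0,0,0,0],
    [0.4,-0.6,0,0,0,0],
    [0.5,-1,0,0,0,0],
    [0.5,-1,0,0,0,0],
  ],
  gripper=1,
)

```text
time_s: 46.3
position: [0.5589, 0.0058, 0.1582]
tool_rot: [-0.003, 1.0, -0.0, 0.0]
contact_force: [0.2, 0.8, -0.9]
gripper_width: 0.0853
grip_force: 0.0
```

Emit:
move_arm(
  targets=[
    [0,-0.3,0,0,0,0],
    [0,-0.6,0,0,0,0],
    [0,-1,0,0,0,0],
    [0,-1,0,0,0,0],
  ],
)

```text
time_s: 46.7
position: [0.5618, -0.1459, 0.1583]
tool_rot: [-0.002, 1.0, -0.001, 0.001]
contact_force: [-0.6, 0.4, -0.4]
gripper_width: 0.0855
grip_force: 0.0
```

Emit:
move_arm(
  targets=[
    [0,-0.3,0,0,0,0],
    [0,-0.6,0,0,0,0],
    [0,-1,0,0,0,0],
    [0,-1,0,0,0,0],
    [0,-1,0,0,0,0],
  ],
)

```text
time_s: 47.2
position: [0.5623, -0.2926, 0.1574]
tool_rot: [-0.002, 1.0, -0.0, 0.001]
contact_force: [0.5, 1.2, 0.1]
gripper_width: 0.0856
grip_force: 0.0
```

```bash
python3 - <<'E'
from h import *
G=grab("r5")
for y,x in((159.3,630),(69.3,631),(-20.5,631),(-110.5,632)):
  for c in(("top","side"),("top",),("side",)): print(*[np.round(v,4) for v in fit(G,"candle",x/1e3,y/1e3,.008,r=.008,ry=.06,cams=c)])
for c in(("top","side"),("top",),("side",)): print("pile top",fit(G,"book",.618,-.303,.02,z=.092,r=.008,ry=.05,cams=c))
plan((617,-303.5,130,91.2))
a=cv2.imread("pics/top_r5.png")[200:250,245:405]; cv2.imwrite("pics/ov5.png",cv2.resize(a,None,fx=5,fy=5,interpolation=cv2.INTER_CUBIC))
E
```

```text
[ 0.6293  0.1581 -0.0138] 49.4055
[ 0.6296  0.1583 -0.0053] 26.1565
[ 0.6292  0.1555 -0.0203] 23.7185
[ 0.6302  0.0675 -0.0083] 51.7079
[0.6303 0.0672 0.0054] 28.7178
[ 0.6301  0.0701 -0.0142] 23.5735
[ 0.6305 -0.0224 -0.0074] 49.3592
[ 0.6309 -0.0225  0.0088] 28.1547
[ 0.6301 -0.0199 -0.0144] 21.9625
[ 0.631  -0.1116  0.0145] 43.0263
[ 0.6319 -0.1118  0.0141] 28.6089
[ 0.6302 -0.1113  0.0283] 14.8467
pile top (array([ 0.61632747, -0.295     , -0.02407337]), np.float64(32.15545663715773))
pile top (array([ 0.61638567, -0.295     , -0.02689389]), np.float64(22.614161865777298))
pile top (array([ 0.61301701, -0.30431655,  0.01195779]), np.float64(14.095398715330928))
at [ 562.1 -290.1  157. ] 90.4 t 47.3
(617, -303.5, 130, 91.2) [-0.365, -0.092, 0.18, 0.0, -0.0, -0.009] rows 2
```

View pics/ov5.png

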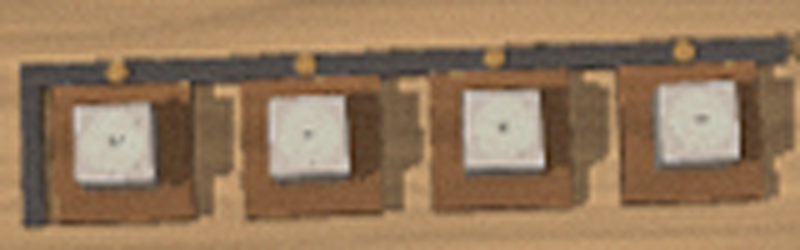

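```bash
python3 - <<'E'
from h import *
st=(.135,.045,-.045,-.135)
for n,tag in(("top","r5"),("top","r4"),("side","r5"),("side","r4"),("top","0"),("side","0")):
    im=cv2.imread(f"pics/{n}_{tag}.png").astype(np.float32); hsv=cv2.cvtColor(im.astype(np.uint8),cv2.COLOR_BGR2HSV)
    row=[]
    for i,s in enumerate(st):
        u=proj(n,[[.669-.0075*s,.0245+s,.012]])[0]; r=5
        x0,y0=int(round(u[0]))-r,int(round(u[1]))-r; w=im[y0:y0+11,x0:x0+11]; w=np.clip(w[:,:,2]-w[:,:,0]-45,0,None)
        # keep only blob connected on dark bar: weight by distance to the bar
        yy,xx=np.mgrid[y0:y0+11,x0:x0+11]
        W=np.array([unproj(n,(a,b),.012) for a,b in zip(xx.ravel(),yy.ravel())]); m=(np.abs(W[:,0]-.669+.0075*s)<.0045)&(np.abs(W[:,1]-.0245-s)<.012)
        ww=w.ravel()*m; c=(W*ww[:,None]).sum(0)/ww.sum(); row.append(np.round(c[:2]*1000,1))
    print(n,tag,*row)
    if tag!="0":
        row=[]
        for x,y in((.630,.159),(.631,.069),(.631,-.021),(.632,-.111)):
            u=proj(n,[[x,y,.05]])[0]; x0,y0=int(round(u[0]))-14,int(round(u[1]))-14; w=im[y0:y0+29,x0:x0+29]
            m=((w.min(2)>150)&(w.max(2)-w.min(2)<45)).astype(np.uint8)
            k,l,S,C=cv2.connectedComponentsWithStats(m); j=1+S[1:,4].argmax(); c=unproj(n,C[j]+[x0,y0],.05); row.append((np.round(c[:2]*1000,1),S[j,4]))
        print("  cups",*row)
E
```

```text
top r5 [669.3 160. ] [669.4  69.5] [670.3 -20.4] [ 671.3 -110.4]
  cups (array([629.8, 157.9]), np.int32(211)) (array([631.5,  68.1]), np.int32(221)) (array([631.5, -21.4]), np.int32(217)) (array([ 632.6, -111.9]), np.int32(222))
top r4 [669.4 159.9] [669.3  69.5] [670.3 -20.4] [ 671.2 -110.5]Traceback (most recent call last):
  File "<stdin>", line 19, in <module>
ValueError: attempt to get argmax of an empty sequence
```

```bash
python3 - <<'E'
from h import *
draw("side","b3",[("book",620,-303.5,1.3,60),("book",616.5,-303.5,1.3,92)],(375,315,475,395),"ov6",7)
E
```

View pics/ov6.png

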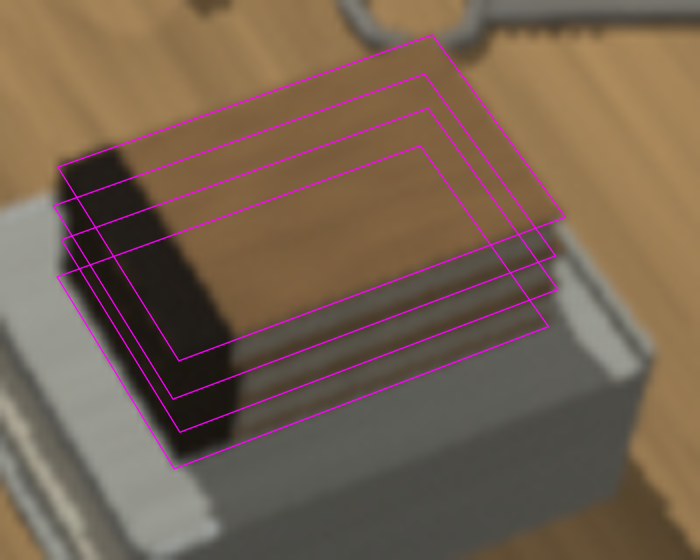

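Emit:
move_arm(
  targets=[
    [-0.2,-0.05,0.05,0,0,-0.009],
    [-0.365,-0.086,0.12,0,0,-0.009],
    [-0.365,-0.086,0.12,0,0,-0.009],
    [-0.365,-0.086,0.12,0,0,-0.009],
    [-0.365,-0.086,0.12,0,0,-0.009],
  ],
  gripper=1,
)

```text
time_s: 47.8
position: [0.6165, -0.3023, 0.1389]
tool_rot: [-0.011, 1.0, 0.0, -0.0]
contact_force: [-1.0, 0.0, 0.5]
gripper_width: 0.0853
grip_force: 0.0
```

```bash
python3 - <<'E'
from h import *
plan((616.5,-303.3,90,91.4))
E
```

```text
at [ 616.5 -302.3  138.9] 91.3 t 47.8
(616.5, -303.3, 90, 91.4) [-0.0, -0.007, 0.326, 0.0, -0.001, -0.001] rows 1
```

Emit:
move_arm(
  targets=[
    [0,-0.007,0.12,0,0,0],
    [0,-0.007,0.24,0,0,0],
    [0,-0.007,0.3,0,0,0],
    [0,-0.007,0.322,0,0,0],
    [0,-0.007,0.322,0,0,0],
    [0,-0.007,0.322,0,0,0],
  ],
)

```text
time_s: 48.4
position: [0.6173, -0.3051, 0.0906]
tool_rot: [-0.011, 1.0, -0.0, 0.0]
contact_force: [-0.6, -0.7, -0.7]
gripper_width: 0.0854
grip_force: 0.0
```

Emit:
move_arm(
  targets=[
    [0,0,0,0,0,0],
    [0,0,0,0,0,0],
    [0,0,0,0,0,0],
    [0,0,0,0,0,0],
    [0,0,0,0,0,0],
    [0,0,0,0,0,0],
  ],
  gripper=0,
)

```text
time_s: 49.0
position: [0.6178, -0.3051, 0.0917]
tool_rot: [-0.011, 1.0, -0.0, 0.001]
contact_force: [-0.1, 1.1, 5.5]
gripper_width: 0.0619
grip_force: 66.4
```

Emit:
move_arm(
  targets=[
    [0,0,-0.02,0,0,0],
    [0,0,-0.03,0,0,0],
    [-0.022,0,-0.03,0,0,0],
    [-0.022,0,-0.03,0,0,0],
    [-0.022,0,-0.03,0,0,0],
  ],
)

```text
time_s: 49.5
position: [0.6204, -0.3047, 0.0947]
tool_rot: [-0.011, 1.0, 0.0, -0.0]
contact_force: [0.4, -0.4, -0.8]
gripper_width: 0.0621
grip_force: 65.6
```

```bash
python3 - <<'E'
from h import *
plan((620,-303.3,92,91.4))
E
```

```text
at [ 620.4 -304.7   94.7] 91.2 t 49.5
(620, -303.3, 92, 91.4) [0.002, 0.009, 0.018, 0.0, -0.0, -0.002] rows 1
```

Emit:
move_arm(
  targets=[
    [-0.005,0.009,0,0,0,0],
    [-0.005,0.009,0,0,0,0],
    [-0.005,0.009,0.01,0,0,0],
    [-0.005,0.009,0.018,0,0,0],
    [-0.005,0.009,0.018,0,0,0],
  ],
)

```text
time_s: 50.0
position: [0.6209, -0.3033, 0.0919]
tool_rot: [-0.011, 1.0, 0.0, -0.0]
contact_force: [-0.4, -0.8, -1.5]
gripper_width: 0.0623
grip_force: 65.6
```

Emit:
move_arm(
  targets=[
    [0,0,0,0,0,0],
    [0,0,0,0,0,0],
    [0,0,0,0,0,0],
    [0,0,0,0,0,0],
    [0,0,-0.1,0,0,0],
    [0,0,-0.4,0,0,0],
    [0,0,-0.4,0,0,0],
  ],
  gripper=1,
)

```text
time_s: 50.7
position: [0.6247, -0.3053, 0.1595]
tool_rot: [-0.011, 1.0, -0.002, 0.005]
contact_force: [0.5, -0.2, 0.5]
gripper_width: 0.0852
grip_force: 0.0
```

Emit:
move_arm(
  targets=[
    [0.12,0.968,0,0,0,0.035],
    [0.12,0.968,0,0,0,0.035],
    [0.12,0.968,0,0,0,0.035],
    [0.12,0.968,0,0,0,0.035],
  ],
)

```text
time_s: 51.1
position: [0.599, -0.1538, 0.1532]
tool_rot: [0.015, 1.0, 0.001, -0.0]
contact_force: [0.1, -0.9, 0.4]
gripper_width: 0.0853
grip_force: 0.0
```

Emit:
move_arm(
  targets=[
    [0.3,0.957,0,0,0,0.035],
    [0.3,0.957,0,0,0,0.035],
    [0.3,0.957,0,0,0,0.035],
    [0.3,0.957,0,0,0,0.035],
  ],
)

```text
time_s: 51.5
position: [0.5585, -0.0095, 0.153]
tool_rot: [0.042, 0.999, 0.0, -0.0]
contact_force: [-0.1, 0.2, 0.3]
gripper_width: 0.0855
grip_force: 0.0
```

Emit:
move_arm(
  targets=[
    [0.35,0.94,0,0,0,0.035],
    [0.35,0.94,0,0,0,0.035],
    [0.35,0.94,0,0,0,0.035],
    [0.35,0.94,0,0,0,0.035],
  ],
)

```text
time_s: 51.9
position: [0.5197, 0.1354, 0.1532]
tool_rot: [0.07, 0.998, 0.001, 0.001]
contact_force: [-0.0, -0.6, -0.6]
gripper_width: 0.0856
grip_force: 0.0
```

Emit:
move_arm(
  targets=[
    [0.49,0.9,0,0,0,0.035],
    [0.49,0.9,0,0,0,0.035],
    [0.49,0.9,0,0,0,0.035],
    [0.49,0.9,0,0,0,0.035],
    [0.49,0.9,0,0,0,0.035],
  ],
  gripper=0.75,
)

```text
time_s: 52.4
position: [0.4674, 0.2762, 0.1529]
tool_rot: [0.098, 0.995, 0.0, 0.001]
contact_force: [0.5, -0.0, -0.2]
gripper_width: 0.0641
grip_force: 0.0
```

```bash
python3 - <<'E'
from h import *
G=grab("b4")
print("pile",[fit(G,"pile",.619,-.303,.026,z=.06,r=.01,ry=.06,cams=c)[0] for c in(("top",),("side",))])
for s,x,y in zip("0123",(630,631,631,632),(159.3,69.3,-20.5,-110.5)): print(fit(G,"candle",x/1e3,y/1e3,.008,r=.008,ry=.06)[0])
plan((432.8,364,60,78.7))
draw("side","b4",[("book",620,-303.5,1.3,60),("book",620,-303.5,1.3,92)],(375,315,475,395),"ov7",7)
E
```

```text
pile [array([ 0.61949429, -0.30406169,  0.02311444]), array([ 0.62025221, -0.30356922,  0.01615942])]
[ 0.62925369  0.1580964  -0.01372727]
[ 0.63020176  0.06746973 -0.0086455 ]
[ 0.63112659 -0.02185843  0.00599248]
[ 0.63272549 -0.11121478  0.02286505]
at [467.6 274.5 152.6] 78.6 t 52.5
(432.8, 364, 60, 78.7) [0.346, 0.539, 0.617, -0.0, 0.0, -0.001] rows 3
```

View pics/ov7.png

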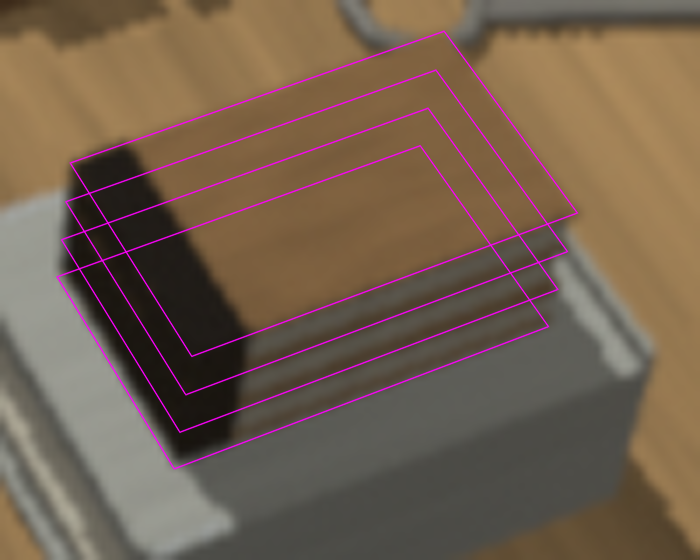

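The pile is now square (all outlines match). On to the clip.

Emit:
move_arm(
  targets=[
    [0.15,0.25,0.2,0,0,0],
    [0.346,0.545,0.45,0,0,0],
    [0.346,0.545,0.6,0,0,0],
    [0.346,0.545,0.6,0,0,0],
    [0.346,0.545,0.6,0,0,0],
    [0.346,0.545,0.6,0,0,0],
  ],
)

```text
time_s: 53.1
position: [0.4336, 0.365, 0.0636]
tool_rot: [0.1, 0.995, 0.001, 0.001]
contact_force: [-0.1, -0.2, 0.8]
gripper_width: 0.0641
grip_force: 0.0
```

```bash
python3 - <<'E'
from h import *
plan((432.8,364,4,78.7))
E
```

```text
at [433.6 365.   63.6] 78.5 t 53.1
(432.8, 364, 4, 78.7) [0.004, -0.008, 0.397, 0.001, 0.001, -0.002] rows 2
```

Emit:
move_arm(
  targets=[
    [0.004,-0.008,0.15,0,0,0],
    [0.004,-0.008,0.3,0,0,0],
    [0.004,-0.008,0.37,0,0,0],
    [0.004,-0.008,0.397,0,0,0],
    [0.004,-0.008,0.397,0,0,0],
    [0.004,-0.008,0.397,0,0,0],
  ],
)

```text
time_s: 53.7
position: [0.4319, 0.3652, 0.0037]
tool_rot: [0.099, 0.995, 0.001, 0.001]
contact_force: [-1.0, -0.1, -0.0]
gripper_width: 0.0642
grip_force: 0.0
```

Emit:
move_arm(
  targets=[
    [0,0,0,0,0,0],
    [0,0,0,0,0,0],
    [0,0,0,0,0,0],
    [0,0,0,0,0,0],
    [0,0,0,0,0,0],
    [0,0,0,0,0,0],
  ],
  gripper=0,
)

```text
time_s: 54.3
position: [0.4315, 0.3653, 0.0037]
tool_rot: [0.099, 0.995, 0.0, 0.0]
contact_force: [-0.4, -1.5, 7.5]
gripper_width: 0.0319
grip_force: 59.0
```

Emit:
move_arm(
  targets=[
    [0,0,-0.1,0,0,0],
    [0,0,-0.3,0,0,0],
    [0,0,-0.6,0,0,0],
    [0,0,-0.9,0,0,0],
    [0,0,-1,0,0,0],
    [0,0,-1,0,0,0],
  ],
)

```text
time_s: 54.9
position: [0.4326, 0.3662, 0.1566]
tool_rot: [0.099, 0.995, 0.002, 0.002]
contact_force: [0.4, 0.9, -0.5]
gripper_width: 0.0325
grip_force: 59.7
```

```bash
python3 - <<'E'
from h import *
x,y=620,-303.5
plan((490,230,160,81),(550,95,160,84),(590,-45,160,87),(605,-185,160,91.3),(x,y,160,91.3))
E
```

```text
at [432.6 366.2 156.6] 78.6 t 54.9
(490, 230, 160, 81) [-0.554, -0.815, -0.025, 0.003, 0.003, -0.026] rows 3
(550, 95, 160, 84) [-0.536, -0.826, 0.0, 0.0, 0.0, -0.033] rows 3
(590, -45, 160, 87) [-0.363, -0.9, 0.0, 0.0, 0.0, -0.033] rows 3
(605, -185, 160, 91.3) [-0.149, -0.927, 0.0, 0.0, 0.0, -0.048] rows 3
(620, -303.5, 160, 91.3) [-0.082, -0.792, 0.0, 0.0, 0.0, 0.0] rows 3
```

Emit:
move_arm(
  targets=[
    [-0.18,-0.27,-0.02,0,0,-0.01],
    [-0.36,-0.54,-0.025,0,0,-0.026],
    [-0.554,-0.815,-0.025,0,0,-0.026],
    [-0.554,-0.815,-0.025,0,0,-0.026],
  ],
)

```text
time_s: 55.3
position: [0.4892, 0.2238, 0.1554]
tool_rot: [0.081, 0.997, -0.001, -0.001]
contact_force: [0.2, 1.3, -0.2]
gripper_width: 0.0321
grip_force: 59.8
```

Emit:
move_arm(
  targets=[
    [-0.18,-0.27,0,0,0,-0.01],
    [-0.36,-0.54,0,0,0,-0.033],
    [-0.536,-0.826,0,0,0,-0.033],
    [-0.536,-0.826,0,0,0,-0.033],
  ],
)

```text
time_s: 55.7
position: [0.5496, 0.0895, 0.1555]
tool_rot: [0.055, 0.998, -0.001, -0.0]
contact_force: [-0.3, 0.1, 0.5]
gripper_width: 0.0321
grip_force: 59.9
```

Emit:
move_arm(
  targets=[
    [-0.12,-0.3,0,0,0,-0.01],
    [-0.24,-0.6,0,0,0,-0.033],
    [-0.363,-0.9,0,0,0,-0.033],
    [-0.363,-0.9,0,0,0,-0.033],
  ],
)

```text
time_s: 56.1
position: [0.5892, -0.0501, 0.1557]
tool_rot: [0.029, 1.0, -0.0, 0.0]
contact_force: [-0.6, 0.4, -0.6]
gripper_width: 0.0319
grip_force: 60.0
```

Emit:
move_arm(
  targets=[
    [-0.05,-0.3,0,0,0,-0.02],
    [-0.1,-0.6,0,0,0,-0.048],
    [-0.149,-0.927,0,0,0,-0.048],
    [-0.149,-0.927,0,0,0,-0.048],
  ],
)

```text
time_s: 56.5
position: [0.6032, -0.1901, 0.1556]
tool_rot: [-0.009, 1.0, -0.0, 0.0]
contact_force: [-0.1, 0.2, -1.9]
gripper_width: 0.0321
grip_force: 60.1
```

Emit:
move_arm(
  targets=[
    [-0.03,-0.3,0,0,0,0],
    [-0.06,-0.6,0,0,0,0],
    [-0.082,-0.792,0,0,0,0],
    [-0.082,-0.792,0,0,0,0],
    [-0.082,-0.792,0,0,0,0],
    [-0.082,-0.792,0,0,0,0],
  ],
)

```text
time_s: 57.1
position: [0.6175, -0.3025, 0.1557]
tool_rot: [-0.011, 1.0, 0.001, -0.001]
contact_force: [0.4, 0.3, 0.5]
gripper_width: 0.0321
grip_force: 60.1
```

```bash
python3 - <<'E'
from h import *
plan((618.7,-303.5,113,91.3))
E
```

```text
at [ 617.5 -302.5  155.7] 91.3 t 57.1
(618.7, -303.5, 113, 91.3) [-0.008, -0.007, 0.284, 0.001, -0.001, -0.0] rows 1
```

Pile top at 108 mm; clip bottom is 3.7 mm below TCP, so target TCP ≈ 112.

Emit:
move_arm(
  targets=[
    [-0.008,-0.003,0.1,0,0,0],
    [-0.008,-0.003,0.2,0,0,0],
    [-0.008,-0.003,0.26,0,0,0],
    [-0.008,-0.003,0.28,0,0,0],
    [-0.008,-0.003,0.28,0,0,0],
    [-0.008,-0.003,0.28,0,0,0],
  ],
)

```text
time_s: 57.7
position: [0.6193, -0.3055, 0.1146]
tool_rot: [-0.011, 1.0, -0.0, 0.0]
contact_force: [0.9, -0.1, 0.8]
gripper_width: 0.0319
grip_force: 60.1
```

```bash
python3 - <<'E'
from h import *
plan((618.7,-303.5,112.2,91.3))
E
```

```text
at [ 619.3 -305.5  114.6] 91.2 t 57.7
(618.7, -303.5, 112.2, 91.3) [0.003, 0.013, 0.016, -0.0, 0.0, -0.001] rows 1
```

Emit:
move_arm(
  targets=[
    [0.003,0.013,0.01,0,0,0],
    [0.003,0.013,0.016,0,0,0],
    [0.003,0.013,0.016,0,0,0],
    [0.003,0.013,0.016,0,0,0],
  ],
)

```text
time_s: 58.1
position: [0.6186, -0.3034, 0.1123]
tool_rot: [-0.011, 1.0, -0.0, 0.0]
contact_force: [0.3, -0.8, -0.9]
gripper_width: 0.0325
grip_force: 60.1
```

Emit:
move_arm(
  targets=[
    [0,0,0,0,0,0],
    [0,0,0,0,0,0],
    [0,0,0,0,0,0],
    [0,0,-0.1,0,0,0],
    [0,0,-0.4,0,0,0],
    [0,0,-0.5,0,0,0],
  ],
  gripper=0.6,
)

```text
time_s: 58.7
position: [0.6207, -0.3045, 0.1924]
tool_rot: [-0.011, 1.0, -0.002, 0.003]
contact_force: [0.8, -0.3, 1.0]
gripper_width: 0.0513
grip_force: 0.0
```

Emit:
move_arm(
  targets=[
    [0.4,-0.1,0,0,0,0],
    [0.8,-0.2,0,0,0,0],
    [1,-0.3,0,0,0,0],
    [1,-0.3,0,0,0,0],
  ],
)

```text
time_s: 59.1
position: [0.4652, -0.3525, 0.1878]
tool_rot: [-0.009, 1.0, 0.0, -0.001]
contact_force: [-0.6, -0.4, 0.2]
gripper_width: 0.0513
grip_force: 0.0
```

Emit:
move_arm(
  targets=[
    [0.4,-0.3,0,0,0,0],
    [0.7,-0.6,0,0,0,0],
    [0.7,-0.6,0,0,0,0],
    [0.7,-0.6,0,0,0,0],
  ],
)

```text
time_s: 59.5
position: [0.3642, -0.4469, 0.1881]
tool_rot: [-0.009, 1.0, -0.001, 0.0]
contact_force: [0.9, -0.5, 0.4]
gripper_width: 0.0509
grip_force: 0.0
```

```bash
python3 - <<'E'
from h import *
G=grab("f")
print("clip",[np.round(fit(G,"wedge",.62,-.3035,.02,z=.108,r=.01,ry=.1,cams=c)[0],4) for c in(("top","side"),("top",),("side",))])
for x,y in zip((630,631,631,632),(159.3,69.3,-20.5,-110.5)): print(np.round(fit(G,"candle",x/1e3,y/1e3,.008,r=.01,ry=.1)[0],4))
print(robot.observe()["position"])
im=cv2.imread("pics/top_f.png")[130:370,100:560]; im2=cv2.imread("pics/side_f.png")[140:440,200:500]
o=np.zeros((600,800,3),np.uint8); a=cv2.resize(im,(575,300)); o[:300,:575]=a; b=cv2.resize(im2,(300,300)); o[300:,:300]=b
c=cv2.resize(cv2.imread("pics/side_f.png")[310:410,350:480],(500*13//13,385))[:300]; o[300:600,300:800]=c
cv2.imwrite("pics/ovf.png",o)
E
```

```text
clip [array([ 0.6211, -0.3041,  0.0146]), array([ 0.6204, -0.3054,  0.0088]), array([ 0.6214, -0.303 ,  0.042 ])]
[ 0.6302  0.1581 -0.0129]
[0.6303 0.0672 0.0141]
[ 0.631  -0.0227 -0.0216]
[ 0.6329 -0.1113  0.0229]
[ 0.36642723 -0.44452378  0.18774537]
```

View pics/ovf.png

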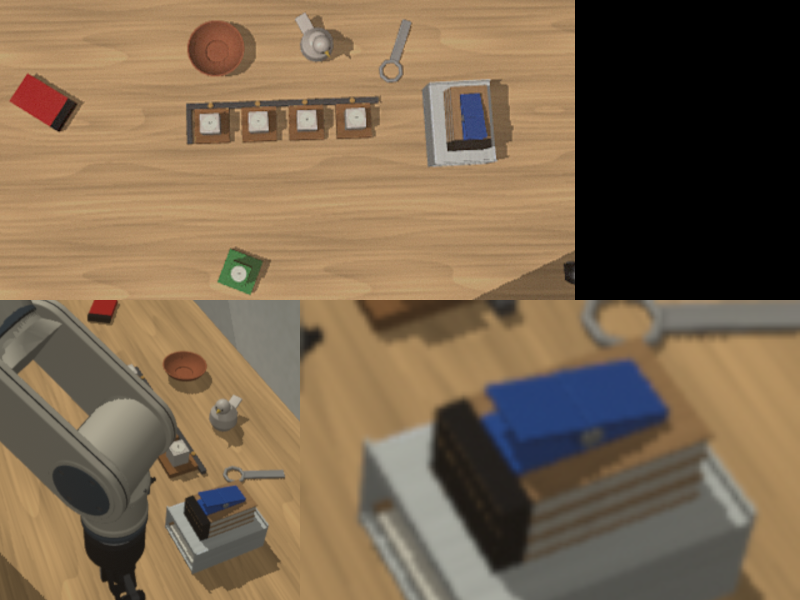

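```bash
python3 - <<'E'
from h import *
a=cv2.imread("pics/top_f.png")[200:250,245:405]; cv2.imwrite("pics/ovg.png",cv2.resize(a,None,fx=5,fy=5,interpolation=cv2.INTER_CUBIC))
for t in("r5","b4","f"):
  G=load(t); print(t,*[np.round(fit(G,"candle",x/1e3,y/1e3,.008,r=.01,ry=.1,cams=("top",))[0],4) for x,y in zip((630,631,631,632),(159.3,69.3,-20.5,-110.5))], np.round(fit(G,"rail",.669,.024,.008,r=.008,ry=.03,cams=("top",))[0],4))
E
```

```text
r5 [ 0.6296  0.1583 -0.0055] [0.6302 0.0672 0.0071] [ 0.6309 -0.0225  0.0051] [ 0.6317 -0.1118  0.0213] [0.6703 0.0224 0.0098]
b4 [ 0.6296  0.1583 -0.0044] [0.6304 0.0673 0.0011] [ 0.6309 -0.0226 -0.0233] [ 0.632  -0.1116  0.0142] [0.6703 0.0223 0.0095]
f [ 0.6296  0.1583 -0.0046] [0.6303 0.0673 0.0034] [ 0.6307 -0.0225 -0.001 ] [ 0.6317 -0.1117  0.02  ] [0.6703 0.0222 0.0095]
```

View pics/ovg.png

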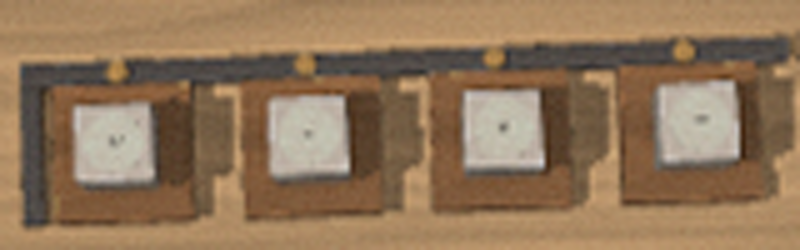

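```bash
python3 -c "
from workcell import robot
print(robot.hand_in())"
```

```text
the job is handed in; nothing more can be done
None
```

I handed the job in at about 60 s: all four candle holders stand flush along the rail in front of their studs, to within about 2 mm in the last pictures, and the three books are in one square pile on the deck with the blue clip flat on top. I saw no sign of a holder being knocked.

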